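# Drive a guide pin into a film gate to the press's set depth

### The arm

A 6-joint arm with a two-finger parallel gripper is mounted at the origin on a cart in front of the work surface, level with it; the furniture and walls round the work are solid. World frame = base frame: x ahead of the robot, y to its left, z up, the work surface at z = 0. Lengths are in m, angles in degrees, forces in N, time in s.
With the tool pointing down it reaches from about 0.4 to 0.825 m from the base axis. Payload 7 kg.
Tool frame: the origin (TCP) lies midway between the tips of the shut fingers; the grasp point (between the pads) lies 19 mm behind it; z points along the fingers, y is the line along which they close (so a half turn about z gives the same grasp; the last joint's range is limited). The gripper opens to 88 mm and grips with 3 to 60 N. Pads are 19 mm wide; open, the fingers measure 130 mm over their backs; the gripper's body (78 mm by 193 mm) begins 47 mm behind the grasp point.
Start: joints at [81.71, 20.546, 0.682, 0, -70.136, -16.507], TCP at [0.283, 0.613, 0.227] pointing down, gripper open.
Joint ranges: [-176.03, 176.03], [-82.01, 121.73], [-58.28, 71.71], [-173.87, 95.51], [-174.79, -0.11], [-173.66, 173.66]. Speed limits (degrees/s): [136.94, 136.94, 172.46, 180, 180, 180].

### API

Orientations are given as [roll, pitch, yaw] about the fixed x, y, z axes, in that order (R = Rz(yaw) Ry(pitch) Rx(roll)).
In Python, from plant import r gives the robot as it stands. The module is installed in compiled form; this text tells all that it offers.
- The arm moves only by the tool play_rows, never from a script. Its argument "rows" is a list of rows, each an object with "slide": the shift along the tool's x, y, z as a fraction of full scale, a list of three; "delta_rot": the turn, a rotation vector about the tool's x, y, z as a fraction of full scale, a list of three; "fingers": the opening, from -1 (shut) to 1 (fully open). In form: [{"slide": [x, y, z], "delta_rot": [rx, ry, rz], "fingers": fingers}, ...]. A call has 1 to 8 rows; each row shifts and turns the commanded pose from where the row before left it, along the tool's axes as they then stand; what a row does not reach is not made up. Full scale, the value 1, is 0.15 m for a shift and 0.08 rad for a turn. A row lasts 1/8 s, in which the tool goes at most 62.5 mm and 10.7 degrees, less where a joint would pass 70% of its speed; a pose out of reach is approached as far as the arm can. A call with a number of a shift or a turn outside -1 to 1 is refused whole. A call with a gripper value outside its range is refused whole. The fingers move at their own pace and stop on an object; "squeeze" is the grip in N (left out, the last holds). Time passes only in rows, so rows that do not move let the fingers close. It gives the time, the measured TCP pose, the force, the opening and the grip force at its end, in the units of the state.
- r.get_state(): the state, without advancing time (a new reading comes with each control period).
- r.capture(name): name is "side" or "top"; returns a dict with "image" (420x560x3 uint8, blue, green, red), "fx", "fy", "cx", "cy" (pixels), "distortion" ([k1, k2, p1, p2, k3] as OpenCV has them; the pictures are not rectified), "R" (3x3) and "t" (3): a world point X has camera coordinates R X + t. Camera axes: x right, y down, z forward; pixel columns grow to the right and rows downward; lengths in m; the calibration is good to about 2 mm. A picture is of the moment at which its call begins. There is no depth.
- r.close_job(): hands the job in; it is judged then, once.
The state is a dict: "time_s": time; "joints": joint angles; "qd": joint speeds; "joint_torque": joint torques, N m; "tcp_pos": TCP position; "eef_rot": TCP orientation; "contact_force": force on the tool from outside, world axes, zero at the start; "moment": the same for the moment, N m; "gripper_width": finger opening in m; "gripper_force": force on a finger pad.
Only numpy, scipy, OpenCV 4.12 (cv2) and the standard library are available. Lean on these libraries where they do the work, as an engineer would, in place of code of your own. Each camera call takes 0.05 s, during which the arm holds its last target. There are 200 camera calls.

### The job

Lay the black film gate in the nest of the bench pin press, with the end that carries the steel guide pin nearest the press head, and push the shuttle in until it meets its back stop, so that the pin stands under the plunger. Then press the plunger's knob down until it is firmly on its depth stop, hold it there for half a second without forcing it (not more than about 25 N of push) and let it spring right back up, so that the pin is driven to the depth for which the press has been set. Leave the gate in the nest, and do not shove the other things about.

Things in the scene. Friction and masses are not known exactly. Their poses are not given: they have to be found in the camera images.
- press: Bench pin press, a grey cast C-frame fixed to the desk. Origin: on the desk under the plunger's axis. Its z is up, its column stands on the -x side (44 to 80 mm from the axis), +y is the way the shuttle comes out. Base 14 mm high, -90 to 45 mm in x, -56 to 60 mm in y; the shuttle's bed, 58 mm wide, 20 mm high with its guide strips, runs on to y = 198 mm.
- plunger: Sprung plunger in the press head, moving straight down. Origin: centre of the flat top of its black knob (33 mm across, 14 mm high), 132 mm above the desk when up. The knob lands on the depth-stop ring after 7 to 14 mm, different each time. About 11 N are needed to move it (spring 3 to 6 N, pin 5 N); on the stop the force rises steeply, so close in slowly and push to about 17 N. It springs back by itself.
- head (a point): On the plunger's axis, top of the press's round head (50 mm across, 62 to 92 mm above the desk). On it sits a knurled steel depth-stop ring, 37 mm across, set by hand to a height that is not measured. The stop must not carry more than 30 N; it counts as firmly met when it carries over 2 N.
- nose (a point): Centre of the lower end of the plunger's nose, a steel rod 10 mm across, 85 mm below the top of the knob. It meets the standing pin after about 4 mm of stroke.
- shuttle (a joint): Travel of the shuttle in m: 0 fully out (to the press's +y side), 0.100 fully in against its back stop, with the pin's place under the plunger. It slides towards the press's -y against about 3 N of friction and stays where it is left.
- nest (a point): Centre of the nest's floor on the shuttle, 23 mm above the desk, where the middle of the gate's underside belongs; axes as the press's. Nest 59 mm wide (x), 81 mm long (y); 8 mm high lugs with sloping lead-ins at both ends and the four corners. The long sides are open over the middle 56 mm for the fingers; what lies beside it under the fingers is at least 3 mm below the floor.
- pin_place (a point): Point of the nest, 29 mm towards the press's -y from the nest's centre and 8 mm above its floor, where the foot of the guide pin belongs. Moves with the shuttle.
- push_face (a point): Centre of the outer (+y) face of the upright steel push plate at the shuttle's outer end (36 mm wide, 7 mm thick, top 49 mm above the desk); this point is 41 mm above the desk and 74.5 mm towards +y from the nest's centre. Push it towards the press's -y.
- gate_centre (a point): Centre, half-way up, of the loose film gate: a flat black metal plate 56 mm (its x) by 78 mm (its y) by 8 mm with an opening in the middle, lying flat on the desk; about 150 g. Its z is up, y along its length, the pin at its -y end. Grasp it across its 56 mm width at the middle. In the nest its axes are parallel to the press's.
- pin_top (a point): Centre of the top of the steel guide pin, 6 mm across, started in the gate's -y end, 29 mm from the gate's centre; its top stands 12 mm above the gate's upper face at the start. It holds by friction and slides down under about 5 N.
- guide_pin (a joint): How far the pin has been driven, in m: 0 at the start; between 0.003 and 0.010 once the plunger has been on its stop, depending on how the stop is set.
- magnifier_lamp: Magnifier lamp with a turntable at its foot, a fixed obstacle between the gate and the press. Origin on the desk at the lamp's own place; axes as the world's. The turntable (81 mm high) reaches 330 mm from the origin towards the robot (-x), its post (207 mm high) and the lamp's arms no more than 265 mm. Carry things past on the robot's side of the post, 120 mm or more above the desk. Leave alone.
- loupe: Small black eye loupe standing on the desk, 34 mm across, 28 mm high. Origin under its centre. Leave alone.
- steel_block: Steel block with a hole, 30 x 26 x 62 mm, standing on the desk. Origin under its centre. Leave alone.
- film_can: Black film canister, 33 mm across, 49 mm high. Origin under its centre. Leave alone.
- tweezers: Steel tweezers, 120 mm long (y), 10 mm high, lying on the desk. Origin under their centre. Leave alone.
- pliers: Orange-handled pliers, 114 mm long (y), 12 mm high, lying on the desk. Origin under their centre. Leave alone.
- anvil: Small bench anvil on a round foot, 50 x 94 x 71 mm. Origin under its centre. Leave alone.

How it is judged:
By the outcome, as a careful person would: the job done as asked, in the order asked, and still so for the second after the job is handed in, with the robot touching nothing.
It also fails if it takes over 69 s, if anything falls off the work surface, if the arm or the gripper's body presses on something with over 40 N, if the wrist force passes 120 N, or if a joint passes its speed limit or range.

## Working session

There is one attempt and no reset: what is moved stays moved. The work goes in short steps, Python scripts to look and compute and a tool call to move; the robot and the scene stay as the last step left them, time stands still between calls to the robot, and variables do not carry over. Pictures are saved under pics/ and viewed, at most 10 in all, crops included, and the job is handed in when it is done.

Besides the shell and the picture viewer there is one more tool, called after "Emit:" as name(argument=value, ...), one argument or row to a line, values as JSON. play_rows: Moves the arm, as the interface text tells. Shift numbers are shares of 0.15 m and turn numbers shares of 0.08 rad, none past 1 either way. Its arguments: {"type":"object","properties":{"rows":{"type":"array"},"squeeze":{"type":"number"}},"required":["rows"]}

```bash
mkdir -p pics; cat > h.py <<'E'
import numpy as np, cv2
from plant import r
def cap(n):
    c=r.capture(n); c['K']=np.array([[c['fx'],0,c['cx']],[0,c['fy'],c['cy']],[0,0,1.]]); c['R']=np.array(c['R']);c['t']=np.array(c['t']);c['d']=np.array(c['distortion']);return c
def ray(c,uv):
    p=cv2.undistortPoints(np.array(uv,float).reshape(-1,1,2),c['K'],c['d']).reshape(-1,2)
    d=np.c_[p,np.ones(len(p))]@c['R']; return -c['R'].T@c['t'],d
def onz(c,uv,z):
    o,d=ray(c,uv); return o+d*((z-o[2])/d[:,2])[:,None]
def proj(c,X):
    return cv2.projectPoints(np.array(X,float).reshape(-1,3),cv2.Rodrigues(c['R'])[0],c['t'],c['K'],c['d'])[0].reshape(-1,2)
def tri(c1,u1,c2,u2):
    o1,d1=ray(c1,[u1]);o2,d2=ray(c2,[u2]);d1=d1[0];d2=d2[0]
    s=np.linalg.lstsq(np.c_[d1,-d2],o2-o1,rcond=None)[0]
    a=o1+s[0]*d1;b=o2+s[1]*d2;return (a+b)/2,np.linalg.norm(a-b)
E
python3 - <<'E'
from h import *
for n in('top','side'):
    c=cap(n);cv2.imwrite(f'pics/{n}0.png',cv2.resize(c['image'],(800,600),interpolation=cv2.INTER_CUBIC))
    print(n,-c['R'].T@c['t'],c['fx'],c['R'].round(2).tolist())
print(r.get_state())
E
```

```text
top [ 0.45342527 -0.1228725   1.46599313] 387.44203337978524 [[0.02, -1.0, -0.02], [-1.0, -0.02, -0.08], [0.08, 0.02, -1.0]]
side [ 0.2972404  -1.18096042  0.82111941] 498.61373879201216 [[0.97, -0.25, -0.0], [-0.13, -0.52, -0.84], [0.21, 0.82, -0.54]]
{'time_s': 0.1, 'joints': array([ 8.17088058e+01,  2.05870277e+01,  6.39866792e-01, -1.42463539e-02,
       -7.01349089e+01, -1.65063368e+01]), 'qd': array([-0.00433733, -0.06826624,  0.12585613,  0.06697555, -0.02407241,
        0.00013214]), 'joint_torque': array([-1.27370287e-03, -5.84164989e+01,  2.93750650e+01,  7.01550588e+00,
        1.02000585e-02, -4.57844885e-05]), 'tcp_pos': array([0.28297474, 0.61236454, 0.22573718]), 'eef_rot': array([ 1.79917507e+02, -1.04781417e-02, -2.48023742e+01]), 'contact_force': array([-0.32271559, -0.62030789, -1.05501916]), 'moment': array([0.02402426, 0.00473572, 0.03690646]), 'gripper_force': 0.0, 'gripper_width': 0.08772974585099833}
```

View pics/top0.png

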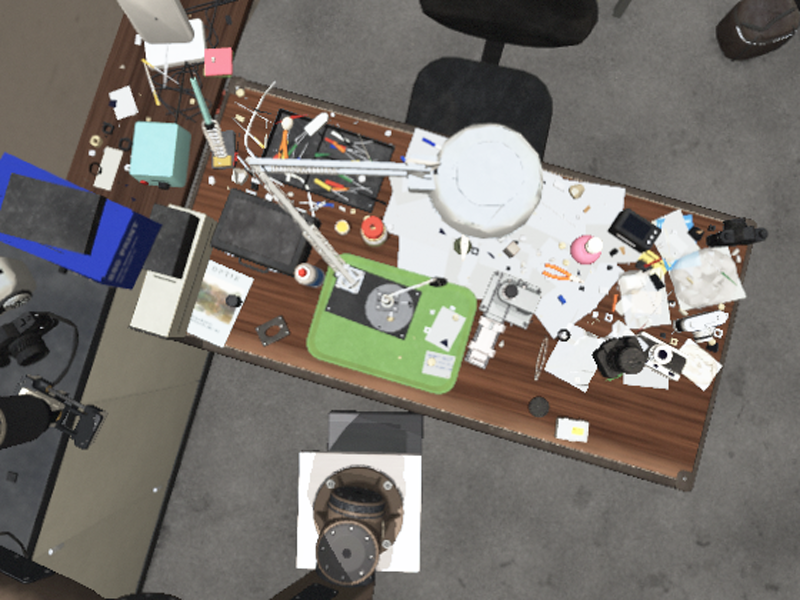

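View pics/side0.png

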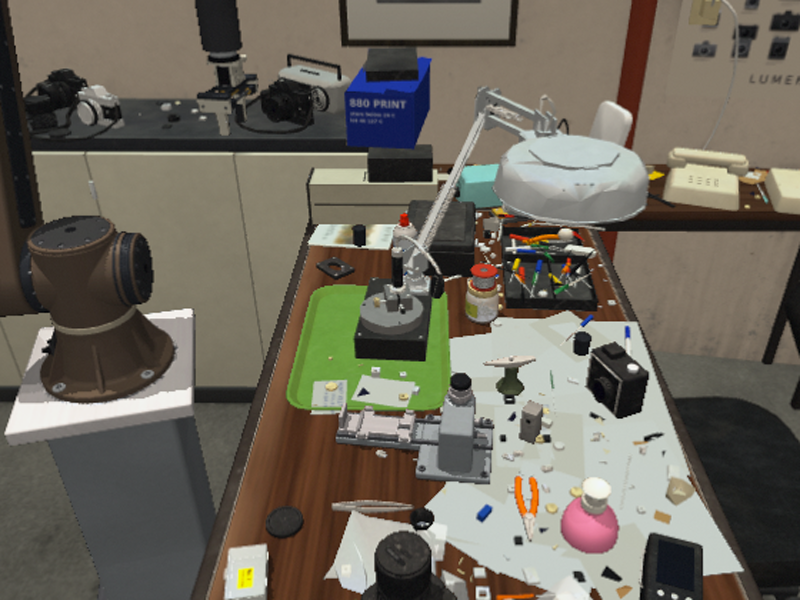

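The top view shows the gate at (271,330) and the press at (512,292), with its shuttle out towards (480,350). In the side view they are at (335,268) and (460,430). I'll zoom in next.

```bash
python3 - <<'E'
from h import *
def crop(c,x,y,w,h,s): return cv2.resize(c['image'][y:y+h,x:x+w],(w*s,h*s),interpolation=cv2.INTER_CUBIC)
t=cap('top');s=cap('side')
a=crop(t,165,206,50,50,6);b=crop(t,315,175,80,90,6)[:,:480]
d=crop(s,215,174,50,50,6);e=crop(s,228,255,120,90,4)
im=np.zeros((600,800,3),np.uint8)
im[:300,:300]=a; im[300:600,:300]=d; im[:540,310:790]=b
cv2.imwrite('pics/c1.png',im); cv2.imwrite('pics/c2.png',crop(s,228,255,120,90,6))
E
```

```text
(no output)
```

View pics/c1.png

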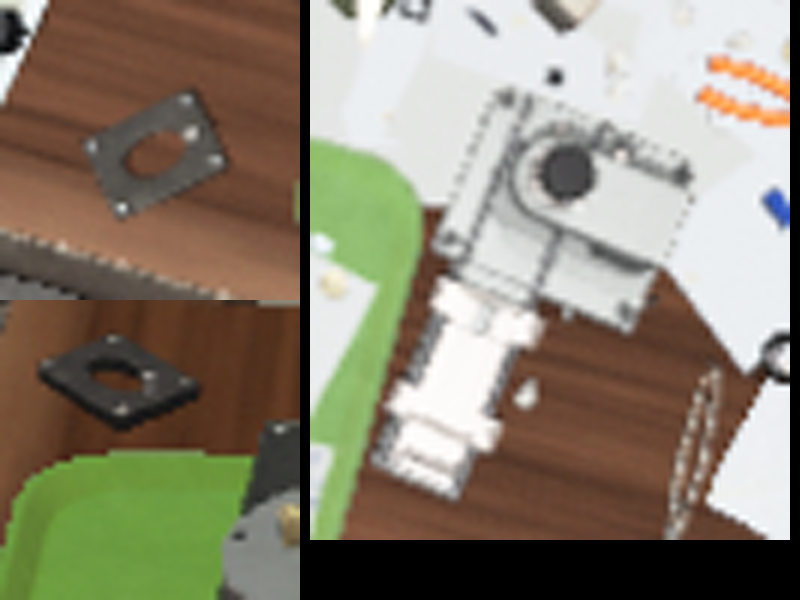

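View pics/c2.png

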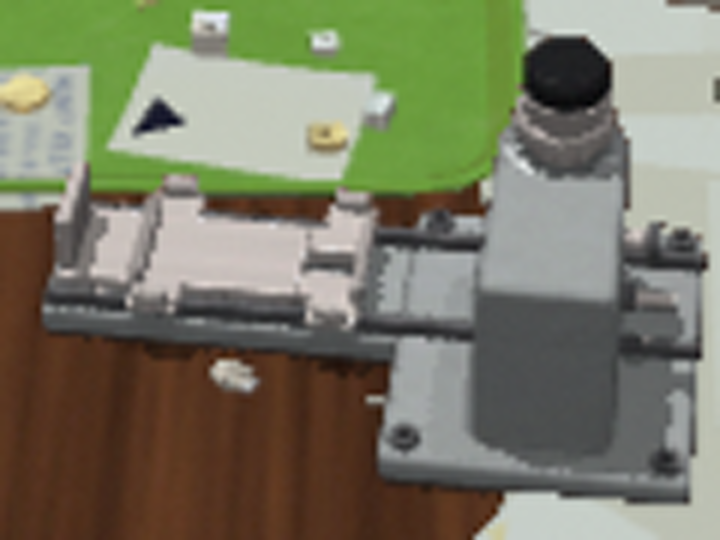

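The close crops show the gate's pin at c1 (190,133), so the pin end is the right one. The knob is at (567,172), the shuttle's nest at about (463,367) and the push plate at about (415,480). The column points towards world -y, so the press yaw is about 72°. Next I measure these by masks.

```bash
cat > m.py <<'E'
from h import *
def blob(c,x,y,w,h,f,pt,k=6):
    im=cv2.resize(c['image'][y:y+h,x:x+w],None,fx=k,fy=k,interpolation=cv2.INTER_CUBIC)
    m=f(im).astype(np.uint8); m=cv2.morphologyEx(m,cv2.MORPH_OPEN,np.ones((7,7)))
    n,l,_,_=cv2.connectedComponentsWithStats(m)
    i=l[int((pt[1]-y)*k),int((pt[0]-x)*k)]
    m=(l==i).astype(np.uint8) if i else m*0
    ct=max(cv2.findContours(m,cv2.RETR_EXTERNAL,cv2.CHAIN_APPROX_NONE)[0],key=cv2.contourArea)
    return ((ct.reshape(-1,2)+.5)/k-.5)+[x,y],m,im
def sat(im): return cv2.cvtColor(im,cv2.COLOR_BGR2HSV)
def rect(P):
    P=P[:,:2].astype(np.float32)*1000; P=cv2.convexHull(P); (cx,cy),(w,h),a=cv2.minAreaRect(P)
    if w<h: w,h,a=h,w,a+90
    return round(cx,1),round(cy,1),round(w,1),round(h,1),round(a,1)
def cen(p):
    M=cv2.moments((p*100).astype(np.int32).reshape(-1,1,2)); return [M['m10']/M['m00']/100,M['m01']/M['m00']/100]
E
python3 - <<'E'
from m import *
t=cap('top');s=cap('side')
g=lambda im:(sat(im)[...,1]<75)&(sat(im)[...,2]<150)
pt,m1,i1=blob(t,165,206,50,50,g,(183,224)); ps,m2,i2=blob(s,215,174,50,50,g,(240,190))
for n,c,p in(('top',t,pt),('side',s,ps)):
    print(n,'gate',cen(p),rect(onz(c,p,.008)), onz(c,[cen(p)],.004))
d=lambda im:im.max(2)<75
kt,m3,i3=blob(t,345,190,30,30,d,(358,204)); ks,m4,i4=blob(s,308,255,30,25,d,(322,267))
print('knob',cen(kt),cen(ks),tri(t,cen(kt),s,cen(ks)), onz(t,[cen(kt)],.13),onz(s,[cen(ks)],.127), np.ptp(kt,0),np.ptp(ks,0))
w=lambda im:(sat(im)[...,1]<40)&(im.min(2)>150)
sh,m5,i5=blob(t,315,215,50,50,w,(340,236))
P=onz(t,sh,.026);print('shuttle',cen(sh),rect(P),onz(t,[cen(sh)],.026))
def ov(i,m,sz): i=i.copy();i[cv2.dilate(m,np.ones((3,3)))-m>0]=(0,0,255);return cv2.resize(i,sz)
im=np.vstack([np.hstack([ov(i1,m1,(260,260)),ov(i2,m2,(260,260)),ov(i3,m3,(260,260))]),np.hstack([ov(i4,m4,(260,216)),ov(i5,m5,(520,216*2))[:216],]) if 0 else np.hstack([cv2.resize(ov(i4,m4,(180,150)),(390,325)),ov(i5,m5,(390,325))])])
cv2.imwrite('pics/m.png',im)
E
```

```text
Traceback (most recent call last):
  File "m.py", line 8, in blob
    ct=max(cv2.findContours(m,cv2.RETR_EXTERNAL,cv2.CHAIN_APPROX_NONE)[0],key=cv2.contourArea)
ValueError: max() iterable argument is empty
```

```bash
cat > meas.py <<'E'
from m import *
t=cap('top');s=cap('side')
g=lambda im:(sat(im)[...,1]<85)&(sat(im)[...,2]<160)
pt,m1,i1=blob(t,165,206,50,50,g,(183.5,234.5)); ps,m2,i2=blob(s,215,174,50,50,g,(229,187.5))
for n,c,p in(('top',t,pt),('side',s,ps)):
    print(n,'gate',cen(p),rect(onz(c,p,.008)), onz(c,[cen(p)],.004))
d=lambda im:im.max(2)<75
kt,m3,i3=blob(t,345,190,30,30,d,(358,204)); ks,m4,i4=blob(s,308,255,30,25,d,(322,267))
print('knob',cen(kt),cen(ks),tri(t,cen(kt),s,cen(ks)), onz(t,[cen(kt)],.13),onz(s,[cen(ks)],.127), np.ptp(kt,0),np.ptp(ks,0))
w=lambda im:(sat(im)[...,1]<40)&(im.min(2)>150)
sh,m5,i5=blob(t,315,215,50,50,w,(340,236))
P=onz(t,sh,.026);print('shuttle',cen(sh),rect(P),onz(t,[cen(sh)],.026))
def ov(i,m,sz): i=i.copy();i[cv2.dilate(m,np.ones((3,3)))-m>0]=(0,0,255);return cv2.resize(i,sz)
im=np.vstack([np.hstack([ov(i1,m1,(260,260)),ov(i2,m2,(260,260)),ov(i3,m3,(260,260))]),np.hstack([ov(i4,m4,(390,325)),ov(i5,m5,(390,325))])])
cv2.imwrite('pics/m.png',im)
E
python3 meas.py
```

```text
top gate [190.4387564714921, 231.1438586828178] (466.4, 239.5, 80.3, 58.1, 117.8) [[0.46679975 0.2400952  0.004     ]]
side gate [234.32033305913913, 187.04951635026916] (464.9, 233.2, 89.3, 62.7, 117.6) [[0.46598051 0.23884697 0.004     ]]Traceback (most recent call last):
  File "meas.py", line 8, in <module>
    kt,m3,i3=blob(t,345,190,30,30,d,(358,204)); ks,m4,i4=blob(s,308,255,30,25,d,(322,267))
             ~~~~^^^^^^^^^^^^^^^^^^^^^^^^^^^^^
  File "m.py", line 8, in blob
    ct=max(cv2.findContours(m,cv2.RETR_EXTERNAL,cv2.CHAIN_APPROX_NONE)[0],key=cv2.contourArea)
ValueError: max() iterable argument is empty
```

The gate is at (0.4665, 0.2396) with its y axis at 117.7°, so its yaw is about 27.7°. The knob threshold needs raising.

```bash
sed -i 's/im.max(2)<75/im.max(2)<(110 if im.shape[0]>160 else 60)/' meas.py; python3 meas.py
```

```text
top gate [190.4418922748039, 231.151429650143] (466.4, 239.3, 80.5, 57.8, 117.8) [[0.4667714  0.24008213 0.004     ]]
side gate [234.33190888895612, 187.05000487577962] (465.0, 233.0, 89.7, 62.6, 117.7) [[0.46601676 0.23883433 0.004     ]]
knob [357.38793010146145, 203.24460854860277] [322.0398183255978, 267.09339126437914] (array([ 0.574294  , -0.36746854,  0.12396145]), np.float64(0.0008345411103532522)) [[ 0.5741567  -0.36646886  0.13      ]] [[ 0.57266362 -0.37098466  0.127     ]] [8.66666667 9.        ] [14.         12.33333333]
shuttle [343.3842752493199, 232.7375272717974] (473.4, -332.0, 185.4, 96.5, 139.2) [[ 0.47287452 -0.33432161  0.026     ]]
```

View pics/m.png

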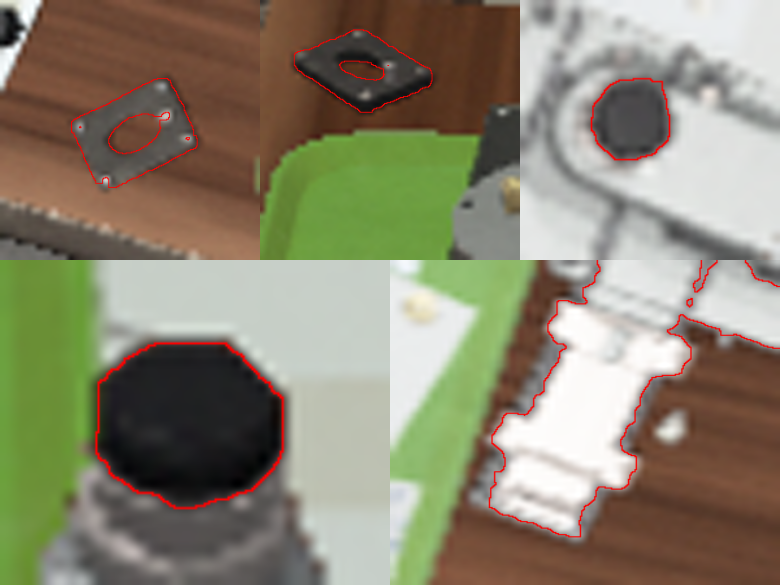

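The mask outlines are good: the gate in both views, and the knob, whose axis triangulates to (0.574, -0.3675). The shuttle mask leaks into the base, so I'll tighten it and get the yaw.

```bash
cat > sh.py <<'E'
from m import *
A=np.array([.5743,-.3673])
t=cap('top');s=cap('side')
for th in(215,225,235):
    w=lambda im:(im.min(2)>th)
    p,m,i=blob(t,315,215,50,50,w,(340,236))
    P=onz(t,p,.027)[:,:2]; c=np.array(onz(t,[cen(p)],.027)[0,:2]); v=c-A
    print(th,cv2.contourArea((P*1000).astype(np.float32)),c,np.linalg.norm(v),np.degrees(np.arctan2(v[1],v[0]))-90)
    for yaw in(70,72,74):
        a=np.radians(yaw);Q=(P-A)@np.array([[np.cos(a),-np.sin(a)],[np.sin(a),np.cos(a)]])*1000
        print(yaw,Q.min(0).round(1),Q.max(0).round(1),[ (Q[(Q[:,1]>y)&(Q[:,1]<y+8),0].min().round(1),Q[(Q[:,1]>y)&(Q[:,1]<y+8),0].max().round(1)) for y in (90,100,120,135,150,160,175,190) if ((Q[:,1]>y)&(Q[:,1]<y+8)).any()])
cv2.imwrite('pics/s.png',np.hstack([i,cv2.cvtColor(m*255,cv2.COLOR_GRAY2BGR)]))
E
python3 sh.py
```

```text
215 3647.4722765521146 [ 0.46288184 -0.32252199] 0.12007945750858007 68.10522308525722
70 [-27.8  75.1] [ 35.6 163.1] [(np.float64(-27.8), np.float64(32.7)), (np.float64(-16.2), np.float64(23.3)), (np.float64(-16.4), np.float64(23.7)), (np.float64(-15.9), np.float64(24.8)), (np.float64(-26.2), np.float64(35.6)), (np.float64(-27.0), np.float64(34.1))]
72 [-24.6  74.2] [ 41.  163.8] [(np.float64(-24.6), np.float64(35.5)), (np.float64(-12.6), np.float64(26.9)), (np.float64(-12.1), np.float64(28.0)), (np.float64(-11.1), np.float64(30.2)), (np.float64(-20.3), np.float64(41.0)), (np.float64(-21.4), np.float64(37.3))]
74 [-21.4  73.1] [ 46.4 164.3] [(np.float64(-21.4), np.float64(37.7)), (np.float64(-9.0), np.float64(30.4)), (np.float64(-7.7), np.float64(33.0)), (np.float64(-6.4), np.float64(41.8)), (np.float64(-14.2), np.float64(46.4)), (np.float64(-15.8), np.float64(5.8))]
225 3347.284697144758 [ 0.46239179 -0.32210288] 0.12069062527851583 68.00736310446328
70 [-27.2  75.5] [ 35.  162.5] [(np.float64(-27.2), np.float64(32.2)), (np.float64(-15.5), np.float64(22.9)), (np.float64(-15.8), np.
[... 844 characters left out ...]
loat64(22.3)), (np.float64(-15.2), np.float64(22.7)), (np.float64(-14.5), np.float64(23.5)), (np.float64(-24.8), np.float64(34.4)), (np.float64(-25.9), np.float64(32.1))]
72 [-23.4  75. ] [ 39.8 162.6] [(np.float64(-23.4), np.float64(34.1)), (np.float64(-10.6), np.float64(25.9)), (np.float64(-10.9), np.float64(27.0)), (np.float64(-10.1), np.float64(28.8)), (np.float64(-19.1), np.float64(39.8)), (np.float64(-20.3), np.float64(-12.7))]
74 [-20.2  73.9] [ 45.2 163.1] [(np.float64(-20.2), np.float64(35.7)), (np.float64(-7.0), np.float64(29.4)), (np.float64(-6.6), np.float64(32.2)), (np.float64(-5.4), np.float64(34.2)), (np.float64(-12.6), np.float64(45.2)), (np.float64(-14.6), np.float64(-7.1))]
```

```bash
cat > p.py <<'E'
import sys
from m import *
from scipy.spatial.transform import Rotation as Ro
def plan(*wps,pose=None,step=.05,rs=4.4):
    """wps: (x,y,z,yaw); prints rows (slide / delta_rot) for tool pointing down"""
    st=r.get_state(); p=np.array(st['tcp_pos']); R=Ro.from_euler('xyz',st['eef_rot'],degrees=True)
    if pose: p=np.array(pose[:3]); R=Ro.from_euler('xyz',[180,0,pose[3]],degrees=True)
    for w in wps:
        T=Ro.from_euler('xyz',[180,0,w[3]],degrees=True); w=np.array(w[:3])
        n=int(max(np.ceil(np.linalg.norm(w-p)/step),np.ceil(np.degrees((R.inv()*T).magnitude())/rs),1))
        for k in range(n):
            dp=R.inv().apply((w-p)/(n-k)); dr=(R.inv()*T).as_rotvec()/(n-k)
            a=(dp/.15).round(3);b=(dr/.08).round(3)
            print(a.tolist(),b.tolist()); p=p+R.apply(a*.15); R=R*Ro.from_rotvec(b*.08)
        print('--',p.round(4))
E
python3 - <<'E'
from p import *
plan((.36,.42,.227,-50),(.4665,.2396,.12,-62.3))
from m import *
A=np.array([.5743,-.3673]);t=cap('top');s=cap('side')
a=np.radians(68.3);R=np.array([[np.cos(a),-np.sin(a)],[np.sin(a),np.cos(a)]])
def L(x,y,z): q=A+R@[x/1e3,y/1e3]; return [q[0],q[1],z/1e3]
def box(x0,x1,y0,y1,z):return [L(x0,y0,z),L(x1,y0,z),L(x1,y1,z),L(x0,y1,z)]
def draw(c,x,y,w,h,k):
    im=cv2.resize(c['image'][y:y+h,x:x+w],None,fx=k,fy=k,interpolation=cv2.INTER_CUBIC)
    for b,col in((box(-29.5,29.5,88.5,169.5,23),(0,0,255)),(box(-18,18,196.5,203.5,49),(255,0,0)),(box(-90,45,-56,60,14),(0,160,0)),(box(-29,29,60,198,20),(255,0,255))):
        q=(proj(c,b)-[x,y]+.5)*k; cv2.polylines(im,[q.round().astype(np.int32)],True,col,1)
    return im
u=draw(t,315,185,80,80,5);v=draw(s,228,275,125,70,6)
cv2.imwrite('pics/o1.png',u);im=np.zeros((600,800,3),np.uint8)
im[:400,:400]=u;v=cv2.resize(v,(625,350));im=np.zeros((600,800,3),np.uint8);im[:330,:330]=cv2.resize(u,(330,330));
w=draw(t,318,218,45,45,7);im[:315,340:655]=w;v=draw(s,230,280,110,50,7)[:285,:800];im[315:600,:v.shape[1]]=v[:, :800]
cv2.imwrite('pics/o.png',im)
E
```

```text
[0.167, 0.159, -0.0] [-0.0, 0.0, 0.916]
[0.179, 0.146, -0.001] [-0.0, 0.0, 0.916]
[0.189, 0.132, -0.0] [-0.0, 0.0, 0.916]
[0.198, 0.118, -0.001] [-0.0, 0.0, 0.916]
[0.206, 0.104, -0.0] [-0.0, 0.0, 0.917]
[0.213, 0.088, -0.001] [-0.001, 0.001, 0.916]
-- [0.36   0.4199 0.227 ]
[0.275, 0.046, 0.143] [0.0, -0.0, 0.537]
[0.277, 0.034, 0.143] [0.0, -0.0, 0.537]
[0.279, 0.022, 0.143] [0.0, -0.0, 0.537]
[0.279, 0.01, 0.142] [0.0, -0.0, 0.536]
[0.279, -0.002, 0.143] [0.0, -0.0, 0.537]
-- [0.4665 0.2396 0.1199]
```

View pics/o.png

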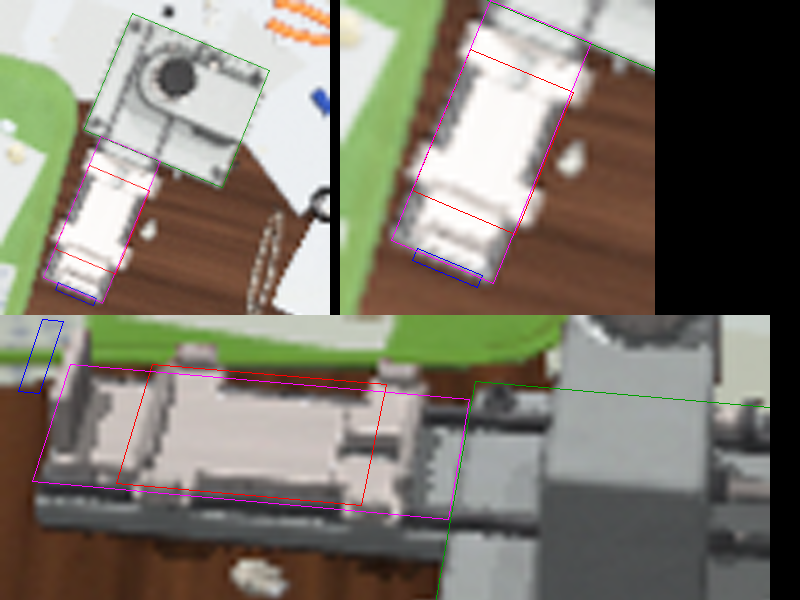

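The overlay fits the press base and bed at yaw 68.3°. The shuttle is not fully out: the nest lies about 8 mm further in than red, with its centre near (500,127) in the right panel. I'm moving to the gate now and will refine the nest afterwards.

Emit:
play_rows(
  rows=[
    {"slide": [0.167,0.159,0],"delta_rot": [0,0,0.916],"fingers": 1},
    {"slide": [0.179,0.146,0],"delta_rot": [0,0,0.916],"fingers": 1},
    {"slide": [0.189,0.132,0],"delta_rot": [0,0,0.916],"fingers": 1},
    {"slide": [0.198,0.118,0],"delta_rot": [0,0,0.916],"fingers": 1},
    {"slide": [0.206,0.104,0],"delta_rot": [0,0,0.917],"fingers": 1},
    {"slide": [0.213,0.088,0],"delta_rot": [0,0,0.916],"fingers": 1},
  ],
)

```text
time_s: 1.45
tcp_pos: [0.3604, 0.4189, 0.2268]
eef_rot: [-180.0, 0.0, -50.1]
contact_force: [0.3, -0.4, 1.1]
gripper_width: 0.0875
gripper_force: 0.0
```

Emit:
play_rows(
  rows=[
    {"slide": [0.275,0.046,0.143],"delta_rot": [0,0,0.537],"fingers": 1},
    {"slide": [0.277,0.034,0.143],"delta_rot": [0,0,0.537],"fingers": 1},
    {"slide": [0.279,0.022,0.143],"delta_rot": [0,0,0.537],"fingers": 1},
    {"slide": [0.279,0.01,0.142],"delta_rot": [0,0,0.537],"fingers": 1},
    {"slide": [0.279,-0.002,0.143],"delta_rot": [0,0,0.537],"fingers": 1},
    {"slide": [0,0,0],"delta_rot": [0,0,0],"fingers": 1},
  ],
)

```text
time_s: 2.2
tcp_pos: [0.4664, 0.2367, 0.1178]
eef_rot: [179.8, -0.1, -62.5]
contact_force: [-0.1, -0.4, -0.2]
gripper_width: 0.0873
gripper_force: 0.0
```

```bash
python3 - <<'E'
from p import *
plan((.4665,.2396,.05,-62.3),(.4665,.2396,.003,-62.3))
A=np.array([.5743,-.3673]);t=cap('top');s=cap('side')
a=np.radians(68.3);R=np.array([[np.cos(a),-np.sin(a)],[np.sin(a),np.cos(a)]])
p=onz(t,[[340.36,235.64]],.029)[0,:2]; print('nest',(p-A)@R*1000)
w=lambda im:(im.min(2)>190)&(sat(im)[...,1]<45)
pts,m,i=blob(t,315,215,50,50,w,(340,236),k=10)
Q=(onz(t,pts,.029)[:,:2]-A)@R*1000
for y in range(76,206,3):
    q=Q[abs(Q[:,1]-y)<1.5,0]; print(y,q.min().round(1) if len(q) else 0,q.max().round(1) if len(q) else 0,end=' | ')
print(r.get_state()['joints'])
E
```

```text
[-0.009, -0.006, 0.226] [0.021, -0.006, -0.024]
[-0.008, -0.005, 0.226] [0.02, -0.006, -0.024]
-- [0.4665 0.2396 0.05  ]
[-0.0, 0.0, 0.314] [0.0, 0.0, -0.0]
-- [0.4665 0.2396 0.0029]
nest [ -0.23392032 120.87678081]
76 -29.5 33.3 | 79 -30.8 33.1 | 82 -30.7 31.8 | 85 -31.2 31.6 | 88 -31.6 32.8 | 91 -31.4 33.0 | 94 -30.5 32.2 | 97 -24.2 27.3 | 100 -20.0 20.3 | 103 -20.1 21.5 | 106 -20.0 21.2 | 109 -19.5 20.3 | 112 -19.9 20.8 | 115 -20.3 21.0 | 118 -20.3 21.1 | 121 -20.4 21.4 | 124 -21.2 21.4 | 127 -20.7 20.6 | 130 -20.1 21.9 | 133 -20.7 22.1 | 136 -20.6 20.9 | 139 -20.0 21.3 | 142 -22.1 22.2 | 145 -31.7 30.9 | 148 -32.3 31.9 | 151 -31.2 31.7 | 154 -31.4 31.9 | 157 -32.7 32.8 | 160 -32.9 33.0 | 163 -31.6 31.7 | 166 -19.9 23.7 | 169 -20.4 21.5 | 172 -20.7 21.5 | 175 -20.3 20.7 | 178 -18.7 21.3 | 181 -16.8 21.8 | 184 -16.7 21.1 | 187 -19.6 20.9 | 190 -20.7 21.0 | 193 -20.6 19.7 | 196 -19.3 15.3 | 199 0 0 | 202 0 0 | 205 0 0 | [ 4.85985755e+01  1.20975982e+01 -2.65379500e+01  1.28600249e-02
 -5.13613293e+01 -2.09594937e+01]
```

Emit:
play_rows(
  rows=[
    {"slide": [-0.009,-0.006,0.226],"delta_rot": [0.02,-0.006,-0.024],"fingers": 1},
    {"slide": [-0.008,-0.005,0.226],"delta_rot": [0.02,-0.006,-0.024],"fingers": 1},
    {"slide": [0,0,0],"delta_rot": [0,0,0],"fingers": 1},
    {"slide": [0,0,0],"delta_rot": [0,0,0],"fingers": 1},
  ],
)

```text
time_s: 2.8
tcp_pos: [0.4673, 0.2439, 0.0531]
eef_rot: [-179.7, 0.1, -62.0]
contact_force: [0.5, 0.3, 0.2]
gripper_width: 0.0878
gripper_force: 0.0
```

```bash
python3 - <<'E'
from p import *
st=r.get_state();print(st['tcp_pos'],st['eef_rot'])
plan((.4665,.2396,.002,-62.3),step=.02)
E
```

```text
[0.46734132 0.24389872 0.05306121] [-1.79721660e+02  6.27003649e-02 -6.19929104e+01]
[0.008, 0.007, 0.113] [-0.02, 0.005, 0.022]
[0.007, 0.006, 0.114] [-0.02, 0.004, 0.022]
[0.008, 0.006, 0.113] [-0.021, 0.005, 0.023]
-- [0.4666 0.2396 0.002 ]
```

Emit:
play_rows(
  rows=[
    {"slide": [0.008,0.007,0.1],"delta_rot": [-0.02,0.005,0.022],"fingers": 1},
    {"slide": [0.007,0.006,0.1],"delta_rot": [-0.02,0.005,0.022],"fingers": 1},
    {"slide": [0,0,0],"delta_rot": [0,0,0],"fingers": 1},
    {"slide": [0,0,0],"delta_rot": [0,0,0],"fingers": 1},
    {"slide": [0,0,0],"delta_rot": [0,0,0],"fingers": 1},
    {"slide": [0,0,0],"delta_rot": [0,0,0],"fingers": 1},
  ],
)

```text
time_s: 3.55
tcp_pos: [0.4663, 0.24, 0.022]
eef_rot: [-180.0, 0.0, -62.3]
contact_force: [-0.6, 0.4, -0.1]
gripper_width: 0.0876
gripper_force: 0.0
```

```bash
python3 - <<'E'
from p import *
st=r.get_state();print(st['tcp_pos'],st['eef_rot'])
plan((.4665,.2396,.002,-62.3),step=.02)
E
```

```text
[0.46634722 0.24001156 0.02198564] [-1.79964114e+02  2.09673409e-02 -6.22829905e+01]
[0.003, 0.0, 0.133] [-0.008, 0.005, 0.004]
-- [0.4666 0.2396 0.002 ]
```

Emit:
play_rows(
  rows=[
    {"slide": [0.003,0,0.067],"delta_rot": [0,0,0],"fingers": 1},
    {"slide": [0,0,0.067],"delta_rot": [0,0,0],"fingers": 1},
    {"slide": [0,0,0],"delta_rot": [0,0,0],"fingers": 1},
    {"slide": [0,0,0],"delta_rot": [0,0,0],"fingers": 0.5},
    {"slide": [0,0,0],"delta_rot": [0,0,0],"fingers": 0.3},
    {"slide": [0,0,0],"delta_rot": [0,0,0],"fingers": 0},
    {"slide": [0,0,0],"delta_rot": [0,0,0],"fingers": 0},
    {"slide": [0,0,0],"delta_rot": [0,0,0],"fingers": 0},
  ],
  squeeze=30,
)

```text
time_s: 4.55
tcp_pos: [0.4663, 0.2394, 0.0016]
eef_rot: [180.0, 0.0, -62.3]
contact_force: [1.0, -0.8, -0.4]
gripper_width: 0.0557
gripper_force: 30.0
```

Emit:
play_rows(
  rows=[
    {"slide": [0,0,0],"delta_rot": [0,0,0],"fingers": 0},
    {"slide": [0,0,0],"delta_rot": [0,0,0],"fingers": 0},
    {"slide": [0,0,-0.3],"delta_rot": [0,0,0],"fingers": 0},
    {"slide": [0,0,-0.35],"delta_rot": [0,0,0],"fingers": 0},
    {"slide": [0,0,-0.35],"delta_rot": [0,0,0],"fingers": 0},
    {"slide": [0,0,-0.2],"delta_rot": [0,0,0],"fingers": 0},
    {"slide": [0,0,0],"delta_rot": [0,0,0],"fingers": 0},
    {"slide": [0,0,0],"delta_rot": [0,0,0],"fingers": 0},
  ],
)

```text
time_s: 5.55
tcp_pos: [0.4658, 0.239, 0.1808]
eef_rot: [179.9, 0.0, -62.3]
contact_force: [-0.1, -0.9, -0.8]
gripper_width: 0.0554
gripper_force: 30.0
```

```bash
python3 - <<'E'
from p import *
plan((.46,.12,.182,-55),(.44,-.08,.182,-40),(.4626,-.3225,.15,-21.7),step=.045)
c=cap('top');im=cv2.resize(c['image'][140:290,150:400],(750,450),interpolation=cv2.INTER_CUBIC)
cv2.imwrite('pics/g.png',im)
E
```

```text
[0.228, 0.134, -0.003] [0.005, 0.001, -0.531]
[0.222, 0.144, -0.003] [0.004, 0.002, -0.531]
[0.217, 0.154, -0.002] [0.005, 0.001, -0.53]
-- [0.46   0.1199 0.182 ]
[0.203, 0.175, -0.0] [-0.0, 0.0, -0.655]
[0.194, 0.185, -0.0] [-0.0, 0.0, -0.654]
[0.184, 0.195, -0.0] [-0.0, 0.0, -0.655]
[0.173, 0.204, -0.0] [-0.0, 0.0, -0.654]
[0.162, 0.213, -0.0] [-0.001, 0.0, -0.655]
-- [ 0.44  -0.08   0.182]
[0.192, 0.19, 0.036] [0.0, 0.0, -0.665]
[0.182, 0.2, 0.035] [0.0, 0.0, -0.665]
[0.171, 0.21, 0.036] [0.0, 0.0, -0.666]
[0.16, 0.219, 0.035] [0.0, 0.0, -0.665]
[0.148, 0.227, 0.036] [0.0, 0.0, -0.666]
[0.136, 0.234, 0.035] [0.0, 0.0, -0.665]
-- [ 0.4626 -0.3226  0.15  ]
```

```bash
python3 - <<'E'
from p import *
plan((.415,.15,.182,-43),(.412,.04,.182,-26),(.414,-.10,.182,-21.7),(.4626,-.3225,.12,-21.7),step=.045,rs=4.5)
E
```

```text
[0.074, 0.115, -0.002] [0.005, 0.001, -0.842]
[0.065, 0.12, -0.002] [0.005, 0.0, -0.842]
[0.057, 0.124, -0.002] [0.005, 0.001, -0.842]
[0.049, 0.127, -0.002] [0.005, 0.0, -0.842]
[0.041, 0.13, -0.002] [0.006, 0.001, -0.843]
-- [0.415  0.15   0.1819]
[0.121, 0.137, -0.0] [-0.0, -0.0, -0.927]
[0.111, 0.146, -0.0] [-0.0, -0.0, -0.927]
[0.1, 0.154, -0.0] [-0.0, -0.0, -0.927]
[0.088, 0.161, -0.0] [-0.0, -0.0, -0.928]
-- [0.4121 0.04   0.1819]
[0.105, 0.208, -0.0] [-0.0, -0.0, -0.234]
[0.101, 0.21, -0.0] [-0.0, -0.0, -0.235]
[0.098, 0.212, -0.0] [-0.0, -0.0, -0.234]
[0.093, 0.215, -0.0] [-0.0, -0.0, -0.235]
-- [ 0.414  -0.1     0.1819]
[0.142, 0.21, 0.069] [-0.0, -0.0, 0.0]
[0.142, 0.21, 0.069] [-0.0, -0.0, 0.0]
[0.141, 0.21, 0.069] [-0.0, -0.0, 0.0]
[0.142, 0.209, 0.069] [-0.0, -0.0, 0.0]
[0.141, 0.21, 0.068] [-0.0, -0.0, 0.0]
[0.142, 0.209, 0.069] [-0.0, -0.0, 0.0]
-- [ 0.4627 -0.3225  0.12  ]
```

View pics/g.png

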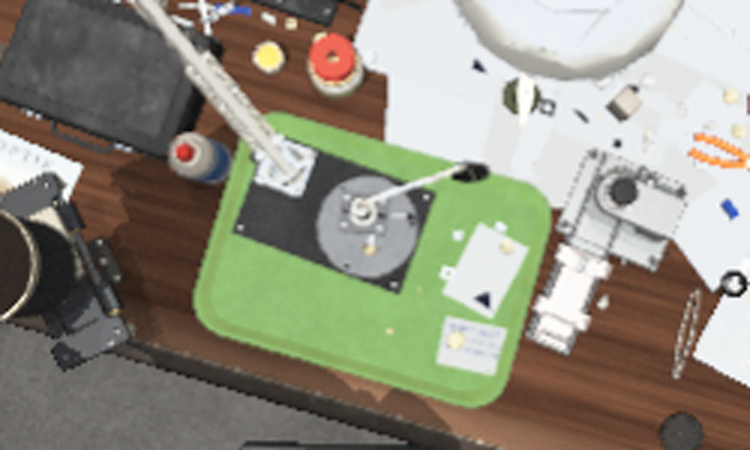

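The gripper holds the gate at (60,270). The turntable's post is at (362,212), well behind my path at x≈0.41. Carrying on.

Emit:
play_rows(
  rows=[
    {"slide": [0.074,0.115,0],"delta_rot": [0,0,-0.842],"fingers": 0},
    {"slide": [0.065,0.12,0],"delta_rot": [0,0,-0.842],"fingers": 0},
    {"slide": [0.057,0.124,0],"delta_rot": [0,0,-0.842],"fingers": 0},
    {"slide": [0.049,0.127,0],"delta_rot": [0,0,-0.842],"fingers": 0},
    {"slide": [0.041,0.13,0],"delta_rot": [0,0,-0.843],"fingers": 0},
    {"slide": [0.121,0.137,0],"delta_rot": [0,0,-0.927],"fingers": 0},
    {"slide": [0.111,0.146,0],"delta_rot": [0,0,-0.927],"fingers": 0},
    {"slide": [0.1,0.154,0],"delta_rot": [0,0,-0.927],"fingers": 0},
  ],
)

```text
time_s: 6.6
tcp_pos: [0.4128, 0.0669, 0.1803]
eef_rot: [179.9, 0.1, -30.1]
contact_force: [0.7, -0.1, -0.7]
gripper_width: 0.0553
gripper_force: 30.0
```

Emit:
play_rows(
  rows=[
    {"slide": [0.088,0.161,0],"delta_rot": [0,0,-0.928],"fingers": 0},
    {"slide": [0.105,0.208,0],"delta_rot": [0,0,-0.234],"fingers": 0},
    {"slide": [0.101,0.21,0],"delta_rot": [0,0,-0.235],"fingers": 0},
    {"slide": [0.098,0.212,0],"delta_rot": [0,0,-0.234],"fingers": 0},
    {"slide": [0.093,0.215,0],"delta_rot": [0,0,-0.235],"fingers": 0},
    {"slide": [0.142,0.21,0.069],"delta_rot": [0,0,0],"fingers": 0},
    {"slide": [0.142,0.21,0.069],"delta_rot": [0,0,0],"fingers": 0},
    {"slide": [0.141,0.21,0.069],"delta_rot": [0,0,0],"fingers": 0},
  ],
)

```text
time_s: 7.6
tcp_pos: [0.4385, -0.2121, 0.1488]
eef_rot: [180.0, 0.1, -21.7]
contact_force: [1.0, -0.2, -1.2]
gripper_width: 0.0555
gripper_force: 30.0
```

Emit:
play_rows(
  rows=[
    {"slide": [0.142,0.21,0.069],"delta_rot": [0,0,0],"fingers": 0},
    {"slide": [0.142,0.21,0.069],"delta_rot": [0,0,0],"fingers": 0},
    {"slide": [0.141,0.21,0.069],"delta_rot": [0,0,0],"fingers": 0},
    {"slide": [0,0,0],"delta_rot": [0,0,0],"fingers": 0},
    {"slide": [0,0,0],"delta_rot": [0,0,0],"fingers": 0},
    {"slide": [0,0,0],"delta_rot": [0,0,0],"fingers": 0},
    {"slide": [0,0,0],"delta_rot": [0,0,0],"fingers": 0},
  ],
)

```text
time_s: 8.48
tcp_pos: [0.4636, -0.3216, 0.1198]
eef_rot: [-180.0, -0.0, -21.6]
contact_force: [-0.5, -0.6, -0.4]
gripper_width: 0.0557
gripper_force: 30.0
```

```bash
python3 - <<'E'
from p import *
st=r.get_state();print(st['tcp_pos'],st['eef_rot'],st['joints'].round(1))
plan((.4626,-.3225,.07,-21.7),step=.05)
t=cap('top');s=cap('side')
a=cv2.resize(t['image'][190:270,305:385],(320,320),interpolation=cv2.INTER_CUBIC)
b=cv2.resize(s['image'][225:345,220:340],(480,480),interpolation=cv2.INTER_CUBIC)
im=np.zeros((480,800,3),np.uint8);im[:320,:320]=a;im[:,320:]=b;cv2.imwrite('pics/n.png',im)
E
```

```text
[ 0.4636102  -0.32157981  0.11981223] [-1.79989017e+02 -3.35056577e-02 -2.16181080e+01] [-14.9  15.6 -21.7  -0.  -52.7  83.3]
[-0.004, 0.008, 0.332] [-0.002, -0.007, 0.018]
-- [ 0.4626 -0.3225  0.07  ]
```

View pics/n.png

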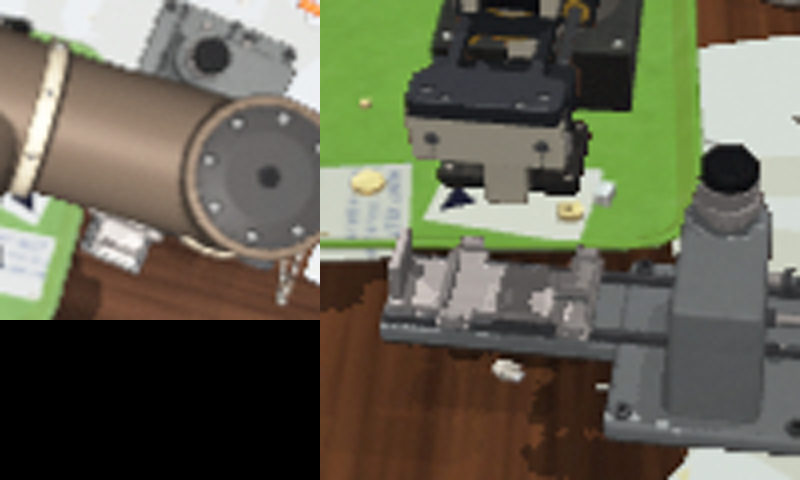

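```bash
python3 - <<'E'
from p import *
A=np.array([.5743,-.3673]);a=np.radians(68.3);R=np.array([[np.cos(a),-np.sin(a)],[np.sin(a),np.cos(a)]])
s=cap('side')
print('nest side',(onz(s,[[269.75,295.6]],.029)[0,:2]-A)@R*1000)
st=r.get_state();p=np.array(st['tcp_pos']);z=p[2]-.0016
y=np.radians(st['eef_rot'][2]+90-0); gy=np.array([-np.cos(y-np.pi/2),-np.sin(y-np.pi/2)]) # gate +y = -tool x
gx=np.array([gy[1],-gy[0]])
for n,dx,dy,dz in[('near -y bot',-28,-39,0),('near -y top',-28,-39,8),('near +y bot',-28,39,0),('near +y top',-28,39,8),('far -y top',28,-39,8),('pin top',0,-29,20)]:
    q=p[:2]+(gx*dx+gy*dy)/1e3; u=proj(s,[[*q,z+dz/1e3]])[0]; print(n,u.round(1),'panel',((u-[220,225]+.5)*4+[320,0]).round())
# dark profile along near side face
g=cv2.cvtColor(s['image'],cv2.COLOR_BGR2GRAY)
q0=[proj(s,[[*(p[:2]+(gx*-28+gy*v)/1e3),z+.004]])[0] for v in range(-50,51,2)]
print([ (v,int(cv2.getRectSubPix(s['image'],(1,1),tuple(map(float,u)))[0,0].max())) for v,u in zip(range(-50,51,2),q0)])
E
```

```text
nest side [ -2.91495127 118.82403436]
near -y bot [284.3 273.8] panel [579. 197.]
near -y top [284.2 270.9] panel [579. 186.]
near +y bot [249.1 270.9] panel [438. 186.]
near +y top [248.9 268.1] panel [438. 174.]
far -y top [287.7 255.2] panel [593. 123.]
pin top [281.5 258.3] panel [568. 135.]
[(-50, 210), (-48, 207), (-46, 213), (-44, 217), (-42, 214), (-40, 175), (-38, 73), (-36, 29), (-34, 26), (-32, 28), (-30, 26), (-28, 27), (-26, 26), (-24, 25), (-22, 26), (-20, 26), (-18, 26), (-16, 28), (-14, 36), (-12, 68), (-10, 113), (-8, 130), (-6, 132), (-4, 133), (-2, 132), (0, 131), (2, 132), (4, 132), (6, 132), (8, 131), (10, 129), (12, 115), (14, 49), (16, 28), (18, 29), (20, 29), (22, 29), (24, 29), (26, 29), (28, 28), (30, 28), (32, 30), (34, 31), (36, 45), (38, 88), (40, 137), (42, 169), (44, 170), (46, 170), (48, 168), (50, 165)]
```

The gate is centred on the TCP to within 0.5 mm. In the picture the held gate spans x 438–579 in the side panel, above the nest. I'll descend to just above the lugs.

Emit:
play_rows(
  rows=[
    {"slide": [-0.002,0.005,0.2],"delta_rot": [0,0,0.01],"fingers": 0},
    {"slide": [-0.002,0.005,0.2],"delta_rot": [0,0,0],"fingers": 0},
    {"slide": [0,0,0.1],"delta_rot": [0,0,0],"fingers": 0},
    {"slide": [0,0,0],"delta_rot": [0,0,0],"fingers": 0},
    {"slide": [0,0,0],"delta_rot": [0,0,0],"fingers": 0},
    {"slide": [0,0,0],"delta_rot": [0,0,0],"fingers": 0},
  ],
)

```text
time_s: 9.38
tcp_pos: [0.4631, -0.3236, 0.0455]
eef_rot: [-180.0, -0.1, -21.7]
contact_force: [0.6, -0.4, -0.2]
gripper_width: 0.0556
gripper_force: 30.0
```

```bash
python3 - <<'E'
from p import *
st=r.get_state();print(st['tcp_pos'],st['eef_rot'])
plan((.4629,-.3230,.038,-21.7),step=.05)
s=cap('side')
cv2.imwrite('pics/n2.png',cv2.resize(s['image'][255:325,225:325],(800,560),interpolation=cv2.INTER_CUBIC))
E
```

```text
[ 0.46308569 -0.32364799  0.04550221] [-1.79989068e+02 -1.05643620e-01 -2.17162487e+01]
[-0.003, -0.004, 0.05] [-0.002, -0.023, -0.004]
-- [ 0.4629 -0.3229  0.038 ]
```

View pics/n2.png

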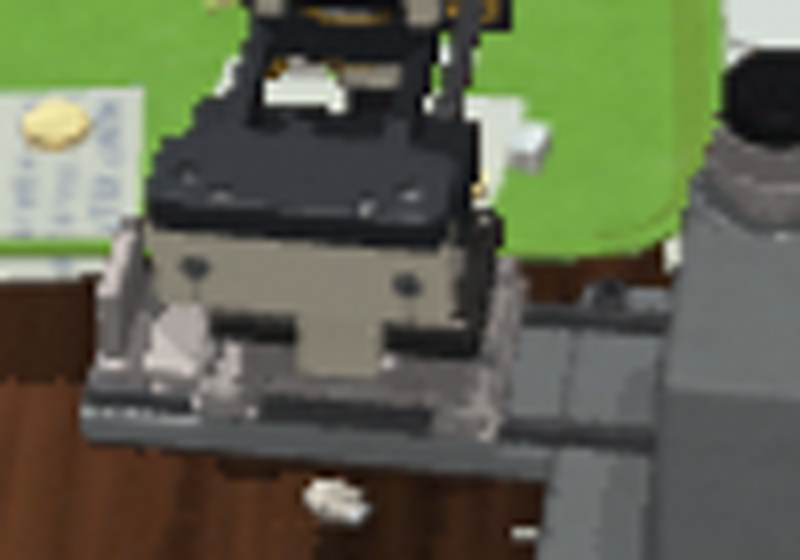

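The gate's near edge, x 212–478, is centred at about 345. The nest's open side, 255–432, has its centre at about 344, so they line up. I'll lower it gently with a softer grip.

Emit:
play_rows(
  rows=[
    {"slide": [-0.003,-0.004,0.04],"delta_rot": [0,-0.02,0],"fingers": 0},
    {"slide": [0,0,0.03],"delta_rot": [0,0,0],"fingers": 0},
    {"slide": [0,0,0.02],"delta_rot": [0,0,0],"fingers": 0},
    {"slide": [0,0,0.02],"delta_rot": [0,0,0],"fingers": 0},
    {"slide": [0,0,0],"delta_rot": [0,0,0],"fingers": 0},
    {"slide": [0,0,0],"delta_rot": [0,0,0],"fingers": 0},
  ],
  squeeze=15,
)

```text
time_s: 10.18
tcp_pos: [0.4625, -0.3228, 0.0281]
eef_rot: [-180.0, 0.1, -21.7]
contact_force: [1.0, -0.9, -0.2]
gripper_width: 0.0559
gripper_force: 15.0
```

Emit:
play_rows(
  rows=[
    {"slide": [0,0,0.01],"delta_rot": [0,0,0],"fingers": 0},
    {"slide": [0,0,0.01],"delta_rot": [0,0,0],"fingers": 0},
    {"slide": [0,0,0.005],"delta_rot": [0,0,0],"fingers": 0},
    {"slide": [0,0,0],"delta_rot": [0,0,0],"fingers": 0},
    {"slide": [0,0,0],"delta_rot": [0,0,0],"fingers": 0},
  ],
)

```text
time_s: 10.8
tcp_pos: [0.4638, -0.3233, 0.0265]
eef_rot: [180.0, -0.1, -21.7]
contact_force: [-1.7, 1.6, 17.7]
gripper_width: 0.0557
gripper_force: 15.0
```

Emit:
play_rows(
  rows=[
    {"slide": [-0.006,0,-0.012],"delta_rot": [0,0,0],"fingers": 0},
    {"slide": [0,0,0],"delta_rot": [0,0,0],"fingers": 0},
    {"slide": [0,0,0.006],"delta_rot": [0,0,0],"fingers": 0},
    {"slide": [0,0,0.006],"delta_rot": [0,0,0],"fingers": 0},
    {"slide": [0,0,0],"delta_rot": [0,0,0],"fingers": 0},
  ],
)

```text
time_s: 11.42
tcp_pos: [0.4627, -0.3229, 0.0263]
eef_rot: [180.0, -0.1, -21.7]
contact_force: [-1.1, 1.9, 21.8]
gripper_width: 0.0559
gripper_force: 15.0
```

Emit:
play_rows(
  rows=[
    {"slide": [-0.008,0,0],"delta_rot": [0,0,0],"fingers": 0},
    {"slide": [0,0,0],"delta_rot": [0,0,0],"fingers": 0},
  ],
)

```text
time_s: 11.68
tcp_pos: [0.4627, -0.3229, 0.0264]
eef_rot: [180.0, -0.2, -21.6]
contact_force: [1.6, 0.3, 16.4]
gripper_width: 0.0557
gripper_force: 15.0
```

Emit:
play_rows(
  rows=[
    {"slide": [0.008,0.008,0],"delta_rot": [0,0,0],"fingers": 0},
    {"slide": [0,0,0],"delta_rot": [0,0,0],"fingers": 0},
  ],
)

```text
time_s: 11.92
tcp_pos: [0.4629, -0.3232, 0.0262]
eef_rot: [-179.9, -0.1, -21.7]
contact_force: [1.2, 8.3, 20.6]
gripper_width: 0.0558
gripper_force: 15.0
```

Emit:
play_rows(
  rows=[
    {"slide": [0,-0.016,0],"delta_rot": [0,0,0],"fingers": 0},
    {"slide": [0,0,0],"delta_rot": [0,0,0],"fingers": 0},
  ],
)

```text
time_s: 12.18
tcp_pos: [0.4631, -0.3227, 0.0262]
eef_rot: [179.9, -0.1, -21.6]
contact_force: [-1.2, -4.6, 16.2]
gripper_width: 0.0557
gripper_force: 15.0
```

Emit:
play_rows(
  rows=[
    {"slide": [0,0.008,-0.012],"delta_rot": [0,0,0],"fingers": 0},
    {"slide": [0,0,0],"delta_rot": [0,0,0],"fingers": 0.4},
    {"slide": [0,0,0],"delta_rot": [0,0,0],"fingers": 0.6},
    {"slide": [0,0,0],"delta_rot": [0,0,0],"fingers": 0.6},
    {"slide": [0,0,0],"delta_rot": [0,0,0],"fingers": 0.6},
  ],
)

```text
time_s: 12.8
tcp_pos: [0.4609, -0.3222, 0.0256]
eef_rot: [-180.0, 0.1, -21.7]
contact_force: [-0.9, 0.3, 0.3]
gripper_width: 0.0701
gripper_force: 0.0
```

Emit:
play_rows(
  rows=[
    {"slide": [0,0,-0.1],"delta_rot": [0,0,0],"fingers": 0.6},
    {"slide": [0,0,-0.4],"delta_rot": [0,0,0],"fingers": 0.6},
    {"slide": [0,0,-0.4],"delta_rot": [0,0,0],"fingers": 0.6},
    {"slide": [0,0,0],"delta_rot": [0,0,0],"fingers": 0},
    {"slide": [-0.2,0,0],"delta_rot": [0,0,0],"fingers": -1},
    {"slide": [-0.3,0,0],"delta_rot": [0,0,0],"fingers": -1},
    {"slide": [-0.2,0,0],"delta_rot": [0,0,0],"fingers": -1},
    {"slide": [0,0,0],"delta_rot": [0,0,0],"fingers": -1},
  ],
)

```text
time_s: 13.8
tcp_pos: [0.3621, -0.2829, 0.1618]
eef_rot: [-180.0, 0.1, -21.7]
contact_force: [1.2, 0.5, 1.3]
gripper_width: 0.0255
gripper_force: 0.0
```

```bash
python3 - <<'E'
from p import *
st=r.get_state();print(st['tcp_pos'],st['eef_rot'])
t=cap('top');s=cap('side')
a=cv2.resize(t['image'][215:255,320:365],(360,320),interpolation=cv2.INTER_CUBIC)
b=cv2.resize(s['image'][270:320,235:325],(800,444),interpolation=cv2.INTER_CUBIC)
im=np.zeros((600,800,3),np.uint8);b=cv2.resize(s['image'][272:315,235:325],(800,382),interpolation=cv2.INTER_CUBIC);a=cv2.resize(t['image'][215:255,310:380],(382,218),interpolation=cv2.INTER_CUBIC)
im[:382]=b;im[382:600,:382]=a;cv2.imwrite('pics/k.png',im)
E
```

```text
[ 0.36206109 -0.28288354  0.16180936] [-1.79969428e+02  6.63860400e-02 -2.17298435e+01]
```

View pics/k.png

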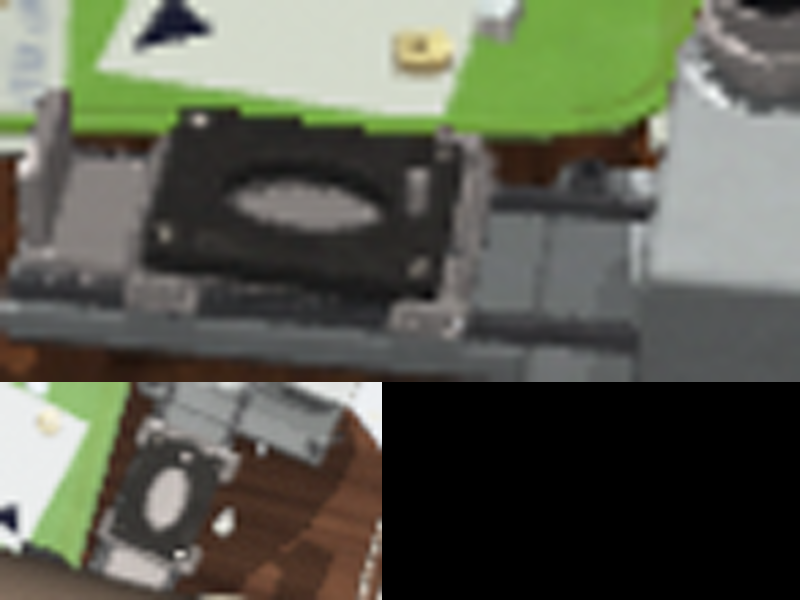

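The gate is in the nest area with its pin end (415,190) towards the press. The +x/+y corner at (180,108) hides its lug, so it may be riding on it. I'll check that numerically.

```bash
cat > gm.py <<'E'
from m import *
A=np.array([.5743,-.3673]);a=np.radians(68.3);R=np.array([[np.cos(a),-np.sin(a)],[np.sin(a),np.cos(a)]])
F=lambda P:np.c_[(P[:,:2]-A)@R*1000]
t=cap('top');s=cap('side')
g=lambda im:(im.max(2)<100)
def quad(p):
    h=cv2.convexHull((p*100).astype(np.int32).reshape(-1,1,2)); e=1
    ap=h
    for e in range(20,400,5):
        ap=cv2.approxPolyDP(h,e,True)
        if len(ap)<=4: break
    return ap.reshape(-1,2)/100
pt,m1,i1=blob(t,320,215,50,45,g,(338.5,241),k=8)
ps,m2,i2=blob(s,243,276,50,36,g,(255.5,298.5),k=8)
print('areas',m1.sum()/64,m2.sum()/64)
Pt=F(onz(t,pt,.031));print('top rect(press)',rect(np.c_[Pt/1000,Pt[:,0]*0]),'quad',F(onz(t,quad(pt),.031)).round(1).tolist())
Ps=F(onz(s,ps,.031));print('side quad',F(onz(s,quad(ps),.031)).round(1).tolist())
for n,c,p in(('top',t,pt),('side',s,ps)): print(n,cen(p),F(onz(c,[cen(p)],.029)).round(1))
X,e=tri(t,cen(pt),s,cen(ps));print('tri',F(X[None]).round(1),X[2],e)
# expected projections of the seated gate's top corners for comparison
def L(x,y,z): q=A+R@[x/1e3,y/1e3]; return [q[0],q[1],z/1e3]
C=[L(x,120+y,31) for x,y in((28,39),(28,-39),(-28,-39),(-28,39))]
print('pred top',proj(t,C).round(1).tolist());print('meas',quad(pt).round(1).tolist())
print('pred side',proj(s,C).round(1).tolist());print('meas',quad(ps).round(1).tolist())
E
python3 gm.py
```

```text
Traceback (most recent call last):
  File "gm.py", line 13, in <module>
    pt,m1,i1=blob(t,320,215,50,45,g,(338.5,241),k=8)
             ~~~~^^^^^^^^^^^^^^^^^^^^^^^^^^^^^^^^^^^
  File "m.py", line 8, in blob
    ct=max(cv2.findContours(m,cv2.RETR_EXTERNAL,cv2.CHAIN_APPROX_NONE)[0],key=cv2.contourArea)
ValueError: max() iterable argument is empty
```

```bash
sed -i 's/(338.5,241)/(333.8,234.8)/; s/(255.5,298.5)/(258,298)/' gm.py; python3 gm.py
```

```text
areas 1070.265625 878.0625
top rect(press) (-33.8, 125.0, 188.7, 146.7, 3.5) quad [[53.2, 58.9], [-86.2, 48.3], [-130.2, 157.2], [-41.8, 198.0], [50.6, 199.3]]
side quad [[-33.0, 176.7], [31.1, 160.3], [29.9, 92.0], [-47.2, 60.0], [-63.7, 170.1]]
top [346.7512768827421, 240.32082330176533] [[-28.5 127.7]]
side [267.36746964216445, 298.97520268422466] [[-14.8 122.4]]
tri [[-26.2 124.2]] 0.038806791846862254 0.008019026074636464
pred top [[329.4, 242.2], [337.5, 222.7], [351.5, 228.6], [343.5, 248.1]]
meas [[333.4, 214.6], [369.4, 226.6], [369.4, 258.6], [342.9, 259.4], [319.6, 249.9]]
pred side [[255.2, 284.7], [287.7, 287.5], [284.3, 303.9], [250.6, 300.9]]
meas [[242.6, 301.7], [254.9, 283.8], [283.2, 286.6], [292.4, 310.7], [242.6, 311.4]]
```

```bash
sed -i 's/^g=.*/g=lambda im:(im.max(2)<90)\&(im.max(2).astype(int)-im.min(2)<22)/' gm.py; cat >> gm.py <<'E'
Cb=[L(x,120+y,23) for x,y in((28,39),(28,-39),(-28,-39),(-28,39))]
print('pred side bottom',proj(s,Cb).round(1).tolist())
E
python3 gm.py
```

```text
areas 239.359375 728.90625
top rect(press) (2.3, 121.1, 79.0, 63.7, 90.0) quad [[27.1, 89.5], [-23.8, 84.6], [-19.0, 159.5], [26.1, 158.6]]
side quad [[22.4, 81.7], [-54.1, 95.1], [-61.8, 170.5], [26.7, 158.9]]
top [339.7771365942974, 235.59922456528105] [[  1.8 121.6]]
side [267.39273335971916, 297.7403103020105] [[-10.7 123. ]]
tri [[1.000e-01 1.231e+02]] 0.01930518180508567 0.004159212408578496
pred top [[329.4, 242.2], [337.5, 222.7], [351.5, 228.6], [343.5, 248.1]]
meas [[336.8, 224.9], [350.1, 229.1], [341.2, 247.3], [329.9, 242.3]]
pred side [[255.2, 284.7], [287.7, 287.5], [284.3, 303.9], [250.6, 300.9]]
meas [[287.1, 289.1], [276.4, 311.4], [242.6, 310.8], [255.2, 285.1]]
pred side bottom [[255.4, 287.3], [287.7, 290.0], [284.4, 306.5], [250.8, 303.5]]
```

```bash
cat >> p.py <<'E'
A=np.array([.5743,-.3673]);_a=np.radians(68.3);RP=np.array([[np.cos(_a),-np.sin(_a)],[np.sin(_a),np.cos(_a)]])
def W(x,y,z,yaw=-21.7): q=A+RP@[x/1e3,y/1e3]; return (q[0],q[1],z/1e3,yaw)
E
python3 - <<'E'
from p import *
plan(W(20,147,60),W(20,147,36),step=.06)
E
```

```text
[0.176, -0.044, 0.224] [-0.0, 0.01, -0.002]
[0.176, -0.045, 0.224] [-0.0, 0.01, -0.002]
[0.176, -0.044, 0.224] [-0.0, 0.009, -0.003]
-- [ 0.4451 -0.2944  0.0599]
[0.0, -0.0, 0.16] [-0.0, 0.0, 0.0]
-- [ 0.4451 -0.2944  0.0359]
```

Emit:
play_rows(
  rows=[
    {"slide": [0.176,-0.044,0.15],"delta_rot": [0,0,0],"fingers": -1},
    {"slide": [0.176,-0.045,0.224],"delta_rot": [0,0.01,0],"fingers": -1},
    {"slide": [0.176,-0.044,0.224],"delta_rot": [0,0.01,0],"fingers": -1},
    {"slide": [0,0,0.1],"delta_rot": [0,0,0],"fingers": -1},
    {"slide": [0,0,0.09],"delta_rot": [0,0,0],"fingers": -1},
    {"slide": [0,0,0.03],"delta_rot": [0,0,0],"fingers": -1},
    {"slide": [0,0,0],"delta_rot": [0,0,0],"fingers": -1},
    {"slide": [0,0,0],"delta_rot": [0,0,0],"fingers": -1},
  ],
)

```text
time_s: 15.2
tcp_pos: [0.4452, -0.2945, 0.0393]
eef_rot: [-180.0, -0.1, -21.7]
contact_force: [0.1, 0.2, -0.2]
gripper_width: 0.0003
gripper_force: 0.0
```

Emit:
play_rows(
  rows=[
    {"slide": [0,0,0.007],"delta_rot": [0,0,0],"fingers": -1},
    {"slide": [0,0,0],"delta_rot": [0,0,0],"fingers": -1},
  ],
)

```text
time_s: 15.45
tcp_pos: [0.4449, -0.2943, 0.0376]
eef_rot: [-180.0, -0.0, -21.7]
contact_force: [-0.0, 0.5, 0.3]
gripper_width: 0.0004
gripper_force: 0.0
```

Emit:
play_rows(
  rows=[
    {"slide": [0,0,0.012],"delta_rot": [0,0,0],"fingers": -1},
    {"slide": [0,0,0],"delta_rot": [0,0,0],"fingers": -1},
  ],
)

```text
time_s: 15.7
tcp_pos: [0.4447, -0.2943, 0.0354]
eef_rot: [-180.0, 0.0, -21.7]
contact_force: [-0.5, -0.1, 0.1]
gripper_width: 0.0004
gripper_force: 0.0
```

Emit:
play_rows(
  rows=[
    {"slide": [0,0,0.007],"delta_rot": [0,0,0],"fingers": -1},
    {"slide": [0,0,0],"delta_rot": [0,0,0],"fingers": -1},
  ],
)

```text
time_s: 15.95
tcp_pos: [0.4446, -0.2942, 0.0342]
eef_rot: [-180.0, 0.0, -21.7]
contact_force: [0.5, 1.0, 0.1]
gripper_width: 0.001
gripper_force: 0.0
```

Emit:
play_rows(
  rows=[
    {"slide": [0,0,0.007],"delta_rot": [0,0,0],"fingers": -1},
    {"slide": [0,0,0],"delta_rot": [0,0,0],"fingers": -1},
  ],
)

```text
time_s: 16.2
tcp_pos: [0.4447, -0.2943, 0.0332]
eef_rot: [-180.0, 0.0, -21.7]
contact_force: [0.2, -0.4, -0.3]
gripper_width: 0.0005
gripper_force: 0.0
```

Emit:
play_rows(
  rows=[
    {"slide": [0,0,0.007],"delta_rot": [0,0,0],"fingers": -1},
    {"slide": [0,0,0],"delta_rot": [0,0,0],"fingers": -1},
  ],
)

```text
time_s: 16.45
tcp_pos: [0.4447, -0.2943, 0.0322]
eef_rot: [-180.0, 0.0, -21.7]
contact_force: [0.2, -0.2, -0.3]
gripper_width: 0.0007
gripper_force: 0.0
```

Emit:
play_rows(
  rows=[
    {"slide": [0,0,0.007],"delta_rot": [0,0,0],"fingers": -1},
    {"slide": [0,0,0],"delta_rot": [0,0,0],"fingers": -1},
  ],
)

```text
time_s: 16.7
tcp_pos: [0.445, -0.2944, 0.0318]
eef_rot: [180.0, -0.0, -21.7]
contact_force: [-0.4, 1.0, 5.3]
gripper_width: 0.0005
gripper_force: 2.8
```

Emit:
play_rows(
  rows=[
    {"slide": [0,0,0.005],"delta_rot": [0,0,0],"fingers": -1},
    {"slide": [0,0,0],"delta_rot": [0,0,0],"fingers": -1},
  ],
)

```text
time_s: 16.95
tcp_pos: [0.4456, -0.2946, 0.0317]
eef_rot: [180.0, -0.1, -21.7]
contact_force: [-1.8, 1.0, 11.3]
gripper_width: 0.0003
gripper_force: 5.5
```

Emit:
play_rows(
  rows=[
    {"slide": [0,0,0.004],"delta_rot": [0,0,0],"fingers": -1},
    {"slide": [0,0,0],"delta_rot": [0,0,0],"fingers": -1},
  ],
)

```text
time_s: 17.2
tcp_pos: [0.4462, -0.2948, 0.0317]
eef_rot: [180.0, -0.2, -21.7]
contact_force: [-2.2, 2.2, 15.2]
gripper_width: 0.0005
gripper_force: 7.4
```

Emit:
play_rows(
  rows=[
    {"slide": [0,0,-0.035],"delta_rot": [0,0,0],"fingers": -1},
    {"slide": [0,0.133,0],"delta_rot": [0,0,0],"fingers": -1},
    {"slide": [0,0.133,0],"delta_rot": [0,0,0],"fingers": -1},
    {"slide": [0,0,0],"delta_rot": [0,0,0],"fingers": -1},
    {"slide": [0,0,0.02],"delta_rot": [0,0,0],"fingers": -1},
    {"slide": [0,0,0.007],"delta_rot": [0,0,0],"fingers": -1},
    {"slide": [0,0,0],"delta_rot": [0,0,0],"fingers": -1},
    {"slide": [0,0,0],"delta_rot": [0,0,0],"fingers": -1},
  ],
)

```text
time_s: 18.2
tcp_pos: [0.4304, -0.3313, 0.0318]
eef_rot: [180.0, -0.0, -21.7]
contact_force: [-2.2, -1.1, 7.6]
gripper_width: 0.0001
gripper_force: 3.7
```

Emit:
play_rows(
  rows=[
    {"slide": [0,0,0.006],"delta_rot": [0,0,0],"fingers": -1},
    {"slide": [0,0,0],"delta_rot": [0,0,0],"fingers": -1},
  ],
)

```text
time_s: 18.45
tcp_pos: [0.4312, -0.3316, 0.0317]
eef_rot: [180.0, -0.1, -21.6]
contact_force: [-2.7, -0.6, 13.7]
gripper_width: 0.0008
gripper_force: 6.8
```

Emit:
play_rows(
  rows=[
    {"slide": [0,0,-0.035],"delta_rot": [0,0,0],"fingers": -1},
    {"slide": [0.145,0,0],"delta_rot": [0,0,0],"fingers": -1},
    {"slide": [0.145,0,0],"delta_rot": [0,0,0],"fingers": -1},
    {"slide": [0,0,0],"delta_rot": [0,0,0],"fingers": -1},
    {"slide": [0,0,0.018],"delta_rot": [0,0,0],"fingers": -1},
    {"slide": [0,0,0.009],"delta_rot": [0,0,0],"fingers": -1},
    {"slide": [0,0,0],"delta_rot": [0,0,0],"fingers": -1},
    {"slide": [0,0,0],"delta_rot": [0,0,0],"fingers": -1},
  ],
)

```text
time_s: 19.45
tcp_pos: [0.47, -0.347, 0.0318]
eef_rot: [-180.0, 0.0, -21.7]
contact_force: [-1.4, 3.0, 5.3]
gripper_width: 0.0004
gripper_force: 2.8
```

Emit:
play_rows(
  rows=[
    {"slide": [0,0,-0.027],"delta_rot": [0,0,0],"fingers": -1},
    {"slide": [0,-0.133,0],"delta_rot": [0,0,0],"fingers": -1},
    {"slide": [0,-0.133,0],"delta_rot": [0,0,0],"fingers": -1},
    {"slide": [0,0,0],"delta_rot": [0,0,0],"fingers": -1},
    {"slide": [0,0,0.018],"delta_rot": [0,0,0],"fingers": -1},
    {"slide": [0,0,0.009],"delta_rot": [0,0,0],"fingers": -1},
    {"slide": [0,0,0],"delta_rot": [0,0,0],"fingers": -1},
    {"slide": [0,0,0],"delta_rot": [0,0,0],"fingers": -1},
  ],
)

```text
time_s: 20.45
tcp_pos: [0.4856, -0.3103, 0.0318]
eef_rot: [-180.0, -0.0, -21.7]
contact_force: [-0.1, 4.9, 5.9]
gripper_width: 0.0002
gripper_force: 2.9
```

The gate is flat: all four corners meet the finger at z 0.0318. Next I go out to the push plate.

```bash
python3 - <<'E'
from p import *
plan(W(15,115,80),W(0,222,80),W(0,222,37),step=.05)
E
```

```text
[-0.077, 0.034, -0.321] [-0.008, -0.01, -0.009]
-- [ 0.473  -0.3108  0.08  ]
[-0.238, 0.033, -0.0] [0.0, -0.0, -0.0]
[-0.237, 0.034, -0.0] [0.0, -0.0, -0.0]
[-0.238, 0.033, -0.0] [0.0, -0.0, -0.0]
-- [ 0.368  -0.2852  0.08  ]
[0.0, 0.0, 0.286] [0.0, -0.0, -0.0]
-- [ 0.368  -0.2852  0.0371]
```

Emit:
play_rows(
  rows=[
    {"slide": [0,0,-0.321],"delta_rot": [0,0,0],"fingers": -1},
    {"slide": [-0.25,0.05,0],"delta_rot": [0,0,0],"fingers": -1},
    {"slide": [-0.25,0.05,0],"delta_rot": [0,0,0],"fingers": -1},
    {"slide": [-0.29,0.034,0],"delta_rot": [0,0,0],"fingers": -1},
    {"slide": [0,0,0],"delta_rot": [0,0,0],"fingers": -1},
    {"slide": [0,0,0.15],"delta_rot": [0,0,0],"fingers": -1},
    {"slide": [0,0,0.136],"delta_rot": [0,0,0],"fingers": -1},
    {"slide": [0,0,0],"delta_rot": [0,0,0],"fingers": -1},
  ],
)

```text
time_s: 21.45
tcp_pos: [0.3671, -0.2853, 0.0355]
eef_rot: [180.0, 0.2, -21.8]
contact_force: [-0.2, 0.3, 0.3]
gripper_width: 0.0006
gripper_force: 0.0
```

```bash
python3 - <<'E'
from p import *
st=r.get_state();print((st['tcp_pos'][:2]-A)@RP*1000,st['tcp_pos'][2])
E
```

```text
[ -0.37610254 222.82539681] 0.03553830265576939
```

Emit:
play_rows(
  rows=[
    {"slide": [0.06,0,0],"delta_rot": [0,0,0],"fingers": -1},
    {"slide": [0.06,0,0],"delta_rot": [0,0,0],"fingers": -1},
    {"slide": [0.08,0,0],"delta_rot": [0,0,0],"fingers": -1},
    {"slide": [0.09,0,0],"delta_rot": [0,0,0],"fingers": -1},
    {"slide": [0.09,0,0],"delta_rot": [0,0,0],"fingers": -1},
    {"slide": [0.09,0,0],"delta_rot": [0,0,0],"fingers": -1},
    {"slide": [0.08,0,0],"delta_rot": [0,0,0],"fingers": -1},
    {"slide": [0.06,0,0],"delta_rot": [0,0,0],"fingers": -1},
  ],
)

```text
time_s: 22.45
tcp_pos: [0.4533, -0.3194, 0.0365]
eef_rot: [-180.0, 0.0, -21.7]
contact_force: [-4.1, 0.8, 2.4]
gripper_width: 0.0004
gripper_force: 1.8
```

Emit:
play_rows(
  rows=[
    {"slide": [0.03,0,0],"delta_rot": [0,0,0],"fingers": -1},
    {"slide": [0.02,0,0],"delta_rot": [0,0,0],"fingers": -1},
    {"slide": [0,0,0],"delta_rot": [0,0,0],"fingers": -1},
  ],
)

```text
time_s: 22.82
tcp_pos: [0.4599, -0.3219, 0.0366]
eef_rot: [-180.0, -0.0, -21.7]
contact_force: [-1.8, 0.2, -0.7]
gripper_width: 0.0003
gripper_force: 0.5
```

```bash
python3 - <<'E'
from p import *
st=r.get_state();print((st['tcp_pos'][:2]-A)@RP*1000,st['tcp_pos'][2],st['contact_force'][:2]@RP)
E
```

```text
[ -0.13117587 123.05990553] 0.03657003934615026 [-0.52611712  1.73288569]
```

Contact is made and the push runs at about 4 N. I'll go slowly to the stop, about 10 mm more.

Emit:
play_rows(
  rows=[
    {"slide": [0.02,0,0],"delta_rot": [0,0,0],"fingers": -1},
    {"slide": [0.015,0,0],"delta_rot": [0,0,0],"fingers": -1},
    {"slide": [0.01,0,0],"delta_rot": [0,0,0],"fingers": -1},
    {"slide": [0,0,0],"delta_rot": [0,0,0],"fingers": -1},
  ],
)

```text
time_s: 23.32
tcp_pos: [0.4659, -0.3243, 0.0366]
eef_rot: [-180.0, 0.0, -21.7]
contact_force: [-2.3, 0.4, -0.9]
gripper_width: 0.0005
gripper_force: 1.4
```

Emit:
play_rows(
  rows=[
    {"slide": [0.01,0,0],"delta_rot": [0,0,0],"fingers": -1},
    {"slide": [0.01,0,0],"delta_rot": [0,0,0],"fingers": -1},
    {"slide": [0,0,0],"delta_rot": [0,0,0],"fingers": -1},
  ],
)

```text
time_s: 23.7
tcp_pos: [0.466, -0.3244, 0.0365]
eef_rot: [-180.0, 0.3, -21.8]
contact_force: [-9.5, 6.4, 9.4]
gripper_width: 0.0004
gripper_force: 6.0
```

Emit:
play_rows(
  rows=[
    {"slide": [0.01,0,0],"delta_rot": [0,0,0],"fingers": -1},
    {"slide": [0.005,0,0],"delta_rot": [0,0,0],"fingers": -1},
    {"slide": [0,0,0],"delta_rot": [0,0,0],"fingers": -1},
    {"slide": [0,0,0],"delta_rot": [0,0,0],"fingers": -1},
  ],
)

```text
time_s: 24.2
tcp_pos: [0.466, -0.3244, 0.0364]
eef_rot: [-180.0, 0.5, -21.8]
contact_force: [-15.1, 10.6, 15.8]
gripper_width: 0.0004
gripper_force: 9.2
```

```bash
python3 - <<'E'
from p import *
st=r.get_state();print((st['tcp_pos'][:2]-A)@RP*1000,st['tcp_pos'][2],st['contact_force'],st['contact_force'][:2]@RP)
E
```

```text
[ -0.20643632 116.46665364] 0.03642661497158267 [-15.11523162  10.64444057  15.83663297] [ 4.30128856 17.97980141]
```

Emit:
play_rows(
  rows=[
    {"slide": [-0.06,0,0],"delta_rot": [0,0,0],"fingers": -1},
    {"slide": [-0.2,0,0],"delta_rot": [0,0,0],"fingers": -1},
    {"slide": [0,0,-0.35],"delta_rot": [0,0,0],"fingers": -1},
    {"slide": [0,0,-0.4],"delta_rot": [0,0,0],"fingers": -1},
    {"slide": [-0.3,0,-0.2],"delta_rot": [0,0,0],"fingers": -1},
    {"slide": [0,0,0],"delta_rot": [0,0,0],"fingers": -1},
  ],
)

```text
time_s: 24.95
tcp_pos: [0.3933, -0.2953, 0.1828]
eef_rot: [-179.9, -0.5, -21.7]
contact_force: [0.6, -0.1, -0.3]
gripper_width: 0.0007
gripper_force: 0.0
```

```bash
python3 - <<'E'
from p import *
t=cap('top');s=cap('side')
for n,c in(('top',t),('side',s)):
  for x,z in((-20,31),(0,31),(20,31),(12,49)):
    o=[]
    for y in range(20,130,4):
        u=proj(c,[W(x,y,z)[:3]])[0]; b=cv2.getRectSubPix(c['image'],(1,1),tuple(map(float,u)))[0,0]; o.append(f"{y}:{b.max()}/{int(b.max())-int(b.min())}")
    print(n,x,z,' '.join(o))
st=r.get_state();print(st['tcp_pos'])
E
```

```text
top -20 31 20:69/0 24:45/2 28:45/5 32:49/4 36:51/6 40:54/5 44:59/5 48:62/5 52:65/6 56:62/6 60:77/7 64:78/6 68:84/6 72:118/8 76:129/6 80:134/5 84:139/6 88:135/5 92:129/4 96:123/4 100:121/5 104:103/2 108:99/1 112:105/1 116:111/1 120:111/1 124:119/1 128:112/0
top 0 31 20:103/3 24:128/7 28:141/8 32:163/9 36:173/10 40:182/10 44:195/11 48:191/11 52:136/8 56:75/6 60:57/4 64:58/5 68:74/5 72:124/9 76:167/11 80:194/11 84:200/12 88:200/12 92:190/11 96:174/11 100:168/10 104:123/5 108:125/2 112:145/2 116:154/3 120:154/2 124:153/2 128:155/2
top 20 31 20:47/3 24:51/4 28:57/5 32:58/5 36:55/4 40:55/5 44:55/4 48:56/4 52:57/6 56:55/5 60:58/5 64:63/5 68:72/5 72:109/6 76:129/6 80:156/6 84:177/6 88:156/7 92:157/8 96:158/8 100:134/6 104:120/3 108:130/2 112:144/3 116:149/2 120:145/2 124:145/2 128:146/2
top 12 49 20:94/4 24:121/7 28:123/8 32:144/9 36:169/9 40:166/9 44:163/10 48:130/8 52:79/6 56:57/5 60:56/4 64:58/4 68:61/5 72:113/7 76:142/8 80:185/10 84:199/12 88:201/12 92:202/13 96:192/11 100:192/13 104:126/8 108:124/3 112:139/3 116:153/3 120:157/3 124:157/4 128:155/3
side -20 31 20:93/2 24:93/2 28:86/2 32:
[... 369 characters left out ...]
4:135/8 88:135/8 92:133/7 96:102/7 100:89/5 104:118/7 108:91/1 112:95/5 116:110/5 120:112/5 124:106/3 128:97/3
side 20 31 20:111/3 24:112/4 28:103/3 32:43/3 36:41/4 40:40/2 44:40/2 48:42/4 52:44/4 56:42/4 60:49/4 64:97/10 68:54/4 72:122/9 76:58/27 80:55/33 84:48/29 88:50/30 92:54/33 96:60/28 100:100/9 104:130/8 108:63/31 112:58/34 116:58/32 120:53/30 124:56/31 128:61/36
side 12 49 20:113/4 24:111/4 28:97/4 32:118/18 36:50/31 40:51/29 44:60/34 48:67/41 52:67/40 56:93/25 60:119/16 64:128/26 68:117/54 72:118/66 76:128/74 80:139/79 84:148/90 88:154/92 92:157/91 96:126/52 100:138/10 104:152/72 108:170/95 112:171/97 116:170/99 120:171/101 124:170/99 128:166/97
[ 0.39373663 -0.29542894  0.18021082]
```

The gate's outer edge is at y≈70 and the push plate at y≈103, so the shuttle is fully in. On to the knob.

```bash
python3 - <<'E'
from p import *
plan(W(0,0,180),W(0,0,145),step=.05)
E
```

```text
[0.324, -0.0, 0.002] [-0.002, -0.012, -0.0]
[0.324, -0.0, 0.001] [-0.001, -0.012, -0.001]
[0.324, -0.0, 0.001] [-0.002, -0.013, -0.0]
[0.324, -0.0, 0.001] [-0.001, -0.012, -0.001]
-- [ 0.5744 -0.3673  0.1799]
[-0.0, -0.0, 0.233] [-0.0, -0.0, 0.0]
-- [ 0.5744 -0.3673  0.145 ]
```

Emit:
play_rows(
  rows=[
    {"slide": [0.324,0,0],"delta_rot": [0,-0.012,0],"fingers": -1},
    {"slide": [0.324,0,0],"delta_rot": [0,-0.012,0],"fingers": -1},
    {"slide": [0.324,0,0],"delta_rot": [0,0,0],"fingers": -1},
    {"slide": [0.324,0,0],"delta_rot": [0,0,0],"fingers": -1},
    {"slide": [0,0,0.12],"delta_rot": [0,0,0],"fingers": -1},
    {"slide": [0,0,0.1],"delta_rot": [0,0,0],"fingers": -1},
    {"slide": [0,0,0],"delta_rot": [0,0,0],"fingers": -1},
    {"slide": [0,0,0],"delta_rot": [0,0,0],"fingers": -1},
  ],
)

```text
time_s: 26.05
tcp_pos: [0.5731, -0.3672, 0.1466]
eef_rot: [180.0, 0.1, -21.7]
contact_force: [0.3, -0.3, 0.7]
gripper_width: 0.0001
gripper_force: 0.0
```

```bash
python3 - <<'E'
from p import *
st=r.get_state();print(st['tcp_pos'],st['eef_rot'],st['contact_force'])
plan(W(0,0,134))
E
```

```text
[ 0.57310035 -0.36716437  0.14657092] [ 1.79990783e+02  7.52623930e-02 -2.17141554e+01] [ 0.27145279 -0.25431585  0.72489627]
[0.008, -0.002, 0.084] [0.002, 0.016, -0.003]
-- [ 0.5743 -0.3673  0.134 ]
```

Emit:
play_rows(
  rows=[
    {"slide": [0.008,0,0.04],"delta_rot": [0,0,0],"fingers": -1},
    {"slide": [0,0,0.035],"delta_rot": [0,0,0],"fingers": -1},
    {"slide": [0,0,0.015],"delta_rot": [0,0,0],"fingers": -1},
    {"slide": [0,0,0.01],"delta_rot": [0,0,0],"fingers": -1},
    {"slide": [0,0,0.01],"delta_rot": [0,0,0],"fingers": -1},
    {"slide": [0,0,0],"delta_rot": [0,0,0],"fingers": -1},
  ],
)

```text
time_s: 26.8
tcp_pos: [0.5742, -0.3675, 0.1294]
eef_rot: [-180.0, 0.1, -21.7]
contact_force: [-1.6, 2.1, 3.5]
gripper_width: 0.0004
gripper_force: 1.8
```

Emit:
play_rows(
  rows=[
    {"slide": [0,0,0.007],"delta_rot": [0,0,0],"fingers": -1},
    {"slide": [0,0,0.007],"delta_rot": [0,0,0],"fingers": -1},
    {"slide": [0,0,0],"delta_rot": [0,0,0],"fingers": -1},
  ],
)

```text
time_s: 27.18
tcp_pos: [0.5743, -0.3676, 0.1279]
eef_rot: [180.0, 0.1, -21.7]
contact_force: [-3.4, 2.3, 6.1]
gripper_width: 0.0007
gripper_force: 3.5
```

Emit:
play_rows(
  rows=[
    {"slide": [0,0,0.007],"delta_rot": [0,0,0],"fingers": -1},
    {"slide": [0,0,0.007],"delta_rot": [0,0,0],"fingers": -1},
    {"slide": [0,0,0],"delta_rot": [0,0,0],"fingers": -1},
  ],
)

```text
time_s: 27.55
tcp_pos: [0.5743, -0.3676, 0.1261]
eef_rot: [180.0, 0.1, -21.7]
contact_force: [-3.9, 2.7, 8.6]
gripper_width: 0.0005
gripper_force: 4.1
```

Emit:
play_rows(
  rows=[
    {"slide": [0,0,0.005],"delta_rot": [0,0,0],"fingers": -1},
    {"slide": [0,0,0],"delta_rot": [0,0,0],"fingers": -1},
  ],
)

```text
time_s: 27.8
tcp_pos: [0.5743, -0.3676, 0.1254]
eef_rot: [180.0, 0.1, -21.7]
contact_force: [-3.3, 4.4, 8.8]
gripper_width: 0.0005
gripper_force: 4.4
```

Emit:
play_rows(
  rows=[
    {"slide": [0,0,0.005],"delta_rot": [0,0,0],"fingers": -1},
    {"slide": [0,0,0],"delta_rot": [0,0,0],"fingers": -1},
  ],
)

```text
time_s: 28.05
tcp_pos: [0.5743, -0.3676, 0.1247]
eef_rot: [180.0, 0.1, -21.7]
contact_force: [-4.0, 3.3, 9.1]
gripper_width: 0.0005
gripper_force: 4.5
```

Emit:
play_rows(
  rows=[
    {"slide": [0,0,0.005],"delta_rot": [0,0,0],"fingers": -1},
    {"slide": [0,0,0],"delta_rot": [0,0,0],"fingers": -1},
  ],
)

```text
time_s: 28.3
tcp_pos: [0.5743, -0.3676, 0.1239]
eef_rot: [180.0, 0.1, -21.7]
contact_force: [-3.9, 3.3, 9.6]
gripper_width: 0.0005
gripper_force: 4.6
```

Emit:
play_rows(
  rows=[
    {"slide": [0,0,0.005],"delta_rot": [0,0,0],"fingers": -1},
    {"slide": [0,0,0],"delta_rot": [0,0,0],"fingers": -1},
  ],
)

```text
time_s: 28.55
tcp_pos: [0.5743, -0.3676, 0.1232]
eef_rot: [180.0, 0.1, -21.7]
contact_force: [-4.3, 3.7, 9.3]
gripper_width: 0.0008
gripper_force: 4.7
```

Emit:
play_rows(
  rows=[
    {"slide": [0,0,0.005],"delta_rot": [0,0,0],"fingers": -1},
    {"slide": [0,0,0],"delta_rot": [0,0,0],"fingers": -1},
  ],
)

```text
time_s: 28.8
tcp_pos: [0.5743, -0.3676, 0.1227]
eef_rot: [180.0, 0.1, -21.7]
contact_force: [-4.5, 4.7, 11.0]
gripper_width: 0.0004
gripper_force: 5.4
```

Emit:
play_rows(
  rows=[
    {"slide": [0,0,0.004],"delta_rot": [0,0,0],"fingers": -1},
    {"slide": [0,0,0],"delta_rot": [0,0,0],"fingers": -1},
  ],
)

```text
time_s: 29.05
tcp_pos: [0.5743, -0.3676, 0.1227]
eef_rot: [180.0, 0.1, -21.7]
contact_force: [-4.7, 5.0, 13.7]
gripper_width: 0.0005
gripper_force: 7.0
```

Emit:
play_rows(
  rows=[
    {"slide": [0,0,0.004],"delta_rot": [0,0,0],"fingers": -1},
    {"slide": [0,0,0.001],"delta_rot": [0,0,0],"fingers": -1},
  ],
)

```text
time_s: 29.3
tcp_pos: [0.5744, -0.3676, 0.1226]
eef_rot: [180.0, 0.0, -21.7]
contact_force: [-6.4, 7.2, 18.4]
gripper_width: 0.0005
gripper_force: 9.4
```

Emit:
play_rows(
  rows=[
    {"slide": [0,0,0],"delta_rot": [0,0,0],"fingers": -1},
    {"slide": [0,0,0],"delta_rot": [0,0,0],"fingers": -1},
    {"slide": [0,0,0],"delta_rot": [0,0,0],"fingers": -1},
    {"slide": [0,0,0],"delta_rot": [0,0,0],"fingers": -1},
    {"slide": [0,0,0],"delta_rot": [0,0,0],"fingers": -1},
    {"slide": [0,0,0],"delta_rot": [0,0,0],"fingers": -1},
  ],
)

```text
time_s: 30.05
tcp_pos: [0.5743, -0.3677, 0.1227]
eef_rot: [180.0, 0.0, -21.7]
contact_force: [-6.4, 6.4, 18.4]
gripper_width: -0.0
gripper_force: 9.0
```

Emit:
play_rows(
  rows=[
    {"slide": [0,0,-0.03],"delta_rot": [0,0,0],"fingers": -1},
    {"slide": [0,0,-0.05],"delta_rot": [0,0,0],"fingers": -1},
    {"slide": [0,0,-0.1],"delta_rot": [0,0,0],"fingers": -1},
    {"slide": [0,0,-0.3],"delta_rot": [0,0,0],"fingers": -1},
    {"slide": [-0.3,0,0],"delta_rot": [0,0,0],"fingers": -1},
    {"slide": [-0.35,0,0],"delta_rot": [0,0,0],"fingers": -1},
    {"slide": [-0.3,0,0],"delta_rot": [0,0,0],"fingers": -1},
    {"slide": [-0.2,0,0],"delta_rot": [0,0,0],"fingers": -1},
  ],
)

```text
time_s: 31.05
tcp_pos: [0.413, -0.3034, 0.1933]
eef_rot: [-180.0, 0.0, -21.7]
contact_force: [-0.1, -0.5, -0.3]
gripper_width: 0.0007
gripper_force: 0.0
```

```bash
python3 - <<'E'
from p import *
t=cap('top');s=cap('side')
d=lambda im:im.max(2)<60
ks,_,_=blob(s,308,255,30,25,d,(322,267)); print('knob side now',cen(ks),'was [322.04,267.09]',np.ptp(ks,0))
for n,c in(('top',t),('side',s)):
  for x,z in((20,31),(12,49)):
    print(n,x,z,[(y,int(cv2.getRectSubPix(c['image'],(1,1),tuple(map(float,proj(c,[W(x,y,z)[:3]])[0])))[0,0].max())) for y in range(52,116,4)])
E
```

```text
knob side now [321.95740968593896, 267.10666585038655] was [322.04,267.09] [14.16666667 12.16666667]
top 20 31 [(52, 57), (56, 57), (60, 57), (64, 62), (68, 73), (72, 109), (76, 129), (80, 155), (84, 177), (88, 155), (92, 144), (96, 109), (100, 85), (104, 92), (108, 101), (112, 108)]
top 12 49 [(52, 79), (56, 58), (60, 57), (64, 57), (68, 61), (72, 113), (76, 144), (80, 186), (84, 199), (88, 200), (92, 195), (96, 122), (100, 80), (104, 91), (108, 100), (112, 109)]
side 20 31 [(52, 46), (56, 41), (60, 50), (64, 98), (68, 53), (72, 121), (76, 59), (80, 54), (84, 48), (88, 51), (92, 55), (96, 59), (100, 101), (104, 130), (108, 64), (112, 58)]
side 12 49 [(52, 66), (56, 93), (60, 121), (64, 129), (68, 117), (72, 118), (76, 127), (80, 139), (84, 148), (88, 155), (92, 156), (96, 127), (100, 138), (104, 152), (108, 169), (112, 170)]
```

Emit:
play_rows(
  rows=[
    {"slide": [0,0,0],"delta_rot": [0,0,0],"fingers": -1},
    {"slide": [0,0,0],"delta_rot": [0,0,0],"fingers": -1},
  ],
)

```text
time_s: 31.4
tcp_pos: [0.4152, -0.3041, 0.1926]
eef_rot: [-180.0, 0.1, -21.7]
contact_force: [0.4, 0.9, -0.3]
gripper_width: 0.0008
gripper_force: 0.0
```

```bash
python3 -c "
from plant import r
print(r.close_job())"
```

```text
the job is handed in; nothing more can be done
None
```

The job is handed in with no verdict returned: the gate lies flat in the nest with its pin end towards the press, the shuttle is against its back stop, the knob was held on its depth stop at about 18 N for 0.75 s and sprang fully back up, all in 31 s; pin depth was not measured, and the other objects were not re-checked.

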